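Move a gel cassette to the blue-light viewer and set the amber cover for working under it

TASK

The gel run is finished: swing the amber cover of the viewer right up until it stands upright or leans back, slide the clamp jaw of the dock fully open to its stop and leave it open, lift the flat white cassette out and lay it gently, flat and squarely, on the middle of the viewer's window with its long side running from front to back of the viewer (either way round). Then fold the cover back down until it stands half way, at 45 degrees above the window, so that one can look through it and still reach in underneath. Do not push about the timer, the roll of tape, the wash bottle or the calculator.

Things in the scene. Friction and masses are not known exactly. Their poses are not given: they have to be found in the camera images.
- viewer: Blue-light viewer fixed to the bench, on the left: low white box 175 (x, front to back) x 220 (y) x 45 mm high. Origin: centre of its underside; its -x side is the front and faces to the robot's right, towards the dock. Flush in its black top: a pale pane 135 x 150 mm with four corner marks for the cassette. Two hinge brackets, 80 mm high, stand on its rear edge 83 mm left and right of the middle.
- window (a point): Middle of the pale pane, on its surface, 45 mm above the bench (8 mm in front of the viewer's origin); axes as the viewer's.
- hinge (a point): Middle of the hinge axis: 78 mm behind the viewer's origin, 70 mm above the bench; the axis runs along the viewer's y. Axes as the viewer's. The cover is a flat panel (4 mm amber pane, 6 mm black frame) with its mid-plane through this axis, 216 mm wide, from 9 to 164 mm from the axis; 3 mm skirts at both sides and at the front edge (159 to 162 mm from the axis) hang 23 mm below the mid-plane.
- viewer_cover (a joint): Angle of the amber cover in rad: 0 = shut, level; 0.785 = 45 degrees; 1.57 = upright; stop at 1.75 (leaning back). It starts a little ajar. The stiff friction hinge holds the cover wherever it is left; moving it takes about 1 to 3 N at the tab.
- cover_tab (a point): Point in the black lift tab at the middle of the cover's free edge, 182 mm from the hinge axis, in the panel's mid-plane. The tab is 90 mm wide, 6 mm thick and juts out to 194 mm from the axis: 28 mm beyond the viewer's front, 32 mm beyond the front skirt, with free space below, so it can be lifted from beneath. Axes turn with the cover: -x from hinge to tab, z out of its upper face.
- dock: Cassette dock fixed to the bench, right of the middle: grey base 88 (x) x 250 (y) mm, from y = -149 to +101; origin on the bench under the middle of the bed. Bed 52 mm wide, top 40 mm above the bench (the cassette overhangs it 4 mm on each long side; beside it only the 16 mm high base plate). At +y a fixed contact block, 60 mm high, its face at y = +57.5, no overhang; at -y the clamp jaw.
- dock_bed (a point): Middle of the dock's bed, on its surface, 40 mm above the bench, where the cassette's origin starts; axes as the dock's.
- dock_jaw (a joint): Travel of the black clamp jaw in m: 0 = clamped on the cassette, grows towards the dock's -y, stop at 0.045 (fully open). Sliding friction about 2.5 N; it stays where it is left. When clamped its lip (50 mm wide, top 60 mm above the bench) reaches 9 mm over the cassette's end and holds it down.
- jaw_tab (a point): Middle of the upper edge of the jaw's upright push tab, 89 mm above the bench. The tab is 50 mm wide (along the dock's x) and 10 mm thick (along the dock's y, +-5 mm from this point) and stands up 29 mm above the jaw's lip. Axes as the dock's.
- gel_cassette: Sealed, dry, rigid white gel cassette 60 (x) x 110 (y, its long side) x 12 mm (z), 0.06 to 0.13 kg; origin at the centre of its underside. It starts on the dock's bed, its long side along the dock's y, and can be gripped across its 60 mm width.
- timer: Small white bench timer, 66 x 62 x 19 mm, loose, between the dock and the viewer; origin at the centre of its underside. To be left alone.
- tape: Roll of masking tape lying flat, 96 mm across, 25 mm high, loose, between the dock and the viewer; origin at the centre of its underside. To be left alone.
- wash_bottle: Squeeze wash bottle with a bent spout, 68 x 96 mm, 206 mm tall, loose, at the right rear; origin at the centre of its underside. To be left alone.
- calculator: Dark desk calculator lying at the front right, 130 x 75 x 17 mm, loose; origin at the centre of its underside. To be left alone.
Not all that is in view belongs to the job. What is shaped like the gel_cassette but blue is not meant.

How it is judged:
By the outcome, as a careful person would: the job done as asked, in the order asked, and still so for the second after the job is handed in, with the robot touching nothing.
It also fails if it takes over 72 s, if anything falls off the work surface, if the arm or the gripper's body presses on something with over 40 N, if the wrist force passes 120 N, or if a joint passes its speed limit or range.

ROBOT

A 6-joint arm with a two-finger parallel gripper is mounted at the origin on a cart in front of the work surface, level with it; the furniture and walls round the work are solid. World frame = base frame: x ahead of the robot, y to its left, z up, the work surface at z = 0. Lengths are in m, angles in rad, forces in N, time in s.
With the tool pointing down it reaches from about 0.425 to 0.95 m from the base axis. Payload 3.5 kg.
Tool frame: the origin (TCP) lies on the centre line of the jaws, within the pads' length; the fingertips stand 25 mm ahead of it and the grasp point (between the pads) lies 6 mm ahead of it; y points along the fingers, z is the direction in which the jaws open and shut, and the axes are right-handed (so a half turn about y gives the same grasp; the last joint's range is limited). The gripper opens to 85 mm and grips with 20 to 120 N. Pads are 22 mm wide; open, the fingers measure 114 mm over their backs; the gripper's body (76 mm by 85 mm) begins 54 mm behind the grasp point. The pads swing forward as they close: fully open they stand 13 mm farther back than shut.
Start: joints at [-1.265, 0.286, 1.577, -0, 1.279, -0.15], TCP at [0.297, -0.606, 0.256] pointing down, gripper open.
Joint ranges: [-2.77, 2.77], [-0.9, 2.22], [0.21, 2.48], [-1.53, 4.67], [0.24, 2.81], [-2.84, 2.84]. Speed limits (rad/s): [2.79, 2.79, 3.14, 3.14, 3.14, 3.14].

INTERFACE

Orientations are given as a unit quaternion [x, y, z, w].
In Python, from plant import ctrl gives the robot as it stands.
- The arm moves only by the tool arm_command, never from a script. Its argument "steps" is a list of rows, each an object with "hand": the opening, from 0 (shut) to 1 (fully open); "travel": the shift along the tool's x, y, z in units of 0.3 m (1.0 is 0.3 m), a list of three; "rotation": the turn, a rotation vector about the tool's x, y, z in units of 30 degrees (1.0 is 30 degrees), a list of three. A call has 1 to 20 rows; each row shifts and turns the pose as measured when the row begins, along the tool's axes as they then stand; what a row does not reach is not made up. A row lasts 1/8 s, in which the tool goes at most 62.5 mm and 10.7 degrees, less where a joint would pass 70% of its speed; a pose out of reach is approached as far as the arm can. A call with a number of a shift or a turn outside -1 to 1 is refused whole. A call with a gripper value outside its range is refused whole. The fingers move at their own pace and stop on an object; "grip_force" is the grip in N (left out, the last holds). Time passes only in rows, so rows that do not move let the fingers close. It gives the time, the measured TCP pose, the force and the opening at its end, in the units of the state.
- ctrl.get_state(): the state, without advancing time (a new reading comes with each control period).
- ctrl.read_camera(name): name is "scene" or "top"; returns (picture, depth): 480x640x3 uint8, blue, green, red; 480x640 float32, m along the optical axis (not along the pixel's ray), 0 where there is no reading.
- ctrl.camera_params(name): a dict with "fx", "fy", "cx", "cy" (pixels), "distortion" ([k1, k2, p1, p2, k3] as OpenCV has them; the pictures are not rectified), "extrinsics" (4x4, takes a point from camera to world coordinates). Camera axes: x right, y down, z forward; pixel columns grow to the right and rows downward; lengths in m; the calibration is good to about 2 mm. A picture is of the moment at which its call begins. camera_params takes no time and is no camera call.
- ctrl.sign_off(): hands the job in, once; it reports no verdict.
Trained networks look in the newest picture that a camera, given by its name, has taken for a name from the list of things; names that differ only in an ending like _2 or _b are one class to them, and where a whole thing is asked for, a point or a joint stands for the part that bears it (a point fixed in the world has none). Each returns a list of dicts, best first, with "score" (0 to 1); they miss things now and then, are a little off and sometimes report something else, mostly with a low value. They report only what shows in the picture. A call takes as long as a camera call. They do not tell look-alikes from the thing itself.
- ctrl.masks_of(camera, thing): "region" (480x640 bool, what is visible of it) and "at" ([column, row] in pixels, amid what is visible of it).
The state is a dict: "time": time; "qpos": joint angles; "dq": joint speeds; "joint_efforts": joint torques, N m; "eef_pos": TCP position; "tcp_rot": TCP orientation; "contact_force": force on the tool from outside, world axes, zero at the start; "wrist_torque": the same for the moment, N m; "opening": opening from 0.0 (shut) to 1.0 (fully open).
Only numpy, scipy, OpenCV 4.12 (cv2) and the standard library are available. Lean on these libraries where they do the work, as an engineer would, in place of code of your own. Each camera call takes 0.05 s, during which the arm holds its last target.

## Working session

There is one attempt and no reset: what is moved stays moved. The work goes in short steps, Python scripts to look and compute and a tool call to move; the robot and the scene stay as the last step left them, time stands still between calls to the robot, and variables do not carry over. Pictures are saved under pics/ and viewed, and the job is handed in when it is done.

Besides the shell and the picture viewer there is one more tool, called after "Emit:" by a JSON object that holds its "api" and its "payload". arm_command: Moves the arm, as the interface text tells. Shifts and turns lie within -1 to 1; 1 stands for 0.3 m of shift or 30 degrees of turn. Its arguments: {"type":"object","properties":{"steps":{"type":"array","items":{"type":"object","properties":{"hand":{"type":"number"},"travel":{"type":"array","items":{"type":"number","minimum":-1,"maximum":1}},"rotation":{"type":"array","items":{"type":"number","minimum":-1,"maximum":1}}}}},"grip_force":{"type":"number"}},"required":["steps"]}

```bash
ls; mkdir -p pics; python3 - <<'E'
from plant import ctrl
import cv2,numpy as np
s=ctrl.get_state()
for k,v in s.items(): print(k,np.round(v,4))
for n in("scene","top"):
    im,d=ctrl.read_camera(n); cv2.imwrite(f"pics/{n}0.png",im); np.save(f"{n}_d0.npy",d)
    print(n,{k:np.round(v,4).tolist() for k,v in ctrl.camera_params(n).items()})
E
```

```text
pics
time 0.0
qpos [-1.265   0.2872  1.5782  0.      1.2786 -0.15  ]
dq [0.0013 0.0001 0.0001 0.0005 0.0016 0.    ]
joint_efforts [ 9.00000e-04 -4.05981e+01 -2.92623e+01 -0.00000e+00  5.80000e-03
 -0.00000e+00]
eef_pos [ 0.297  -0.6055  0.2549]
tcp_rot [-0.1598  0.6897 -0.688   0.1597]
contact_force [0.3276 0.2237 0.7012]
wrist_torque [ 0.0013  0.0007 -0.0493]
opening 1.0011
scene {'fx': 448.1276, 'fy': 448.1276, 'cx': 322.2893, 'cy': 242.0746, 'distortion': [-0.032, 0.0, 0.0, 0.0, 0.0], 'extrinsics': [[-0.642, -0.3474, 0.6835, -0.4185], [-0.7663, 0.264, -0.5857, 0.6372], [0.023, -0.8998, -0.4357, 0.6287], [0.0, 0.0, 0.0, 1.0]]}
top {'fx': 622.3372, 'fy': 622.3372, 'cx': 315.4049, 'cy': 237.7966, 'distortion': [-0.0022, 0.0, 0.0, 0.0, 0.0], 'extrinsics': [[-0.0078, -0.9971, 0.0759, 0.3383], [-0.9999, 0.0083, 0.0066, -0.1333], [-0.0073, -0.0759, -0.9971, 1.7752], [0.0, 0.0, 0.0, 1.0]]}
```

View pics/scene0.png

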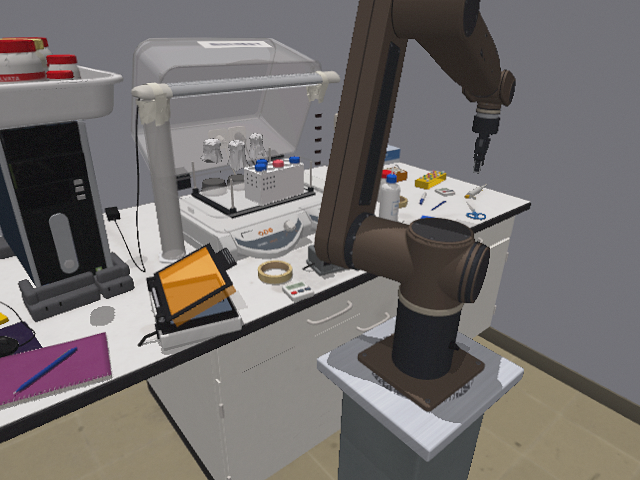

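View pics/top0.png

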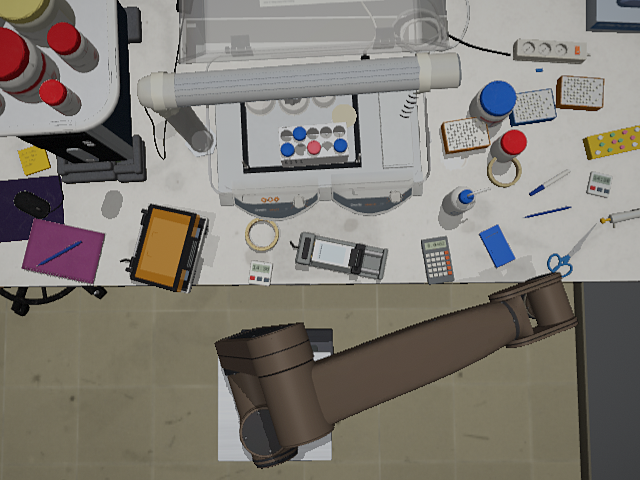

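```bash
cat > h.py <<'E'
from plant import ctrl
import cv2,numpy as np
from scipy.spatial.transform import Rotation as R
def cloud(cam,d):
    p=ctrl.camera_params(cam);K=np.array([[p['fx'],0,p['cx']],[0,p['fy'],p['cy']],[0,0,1.]])
    h,w=d.shape;u,v=np.meshgrid(np.arange(w),np.arange(h))
    q=cv2.undistortPoints(np.stack([u,v],-1).reshape(-1,1,2).astype(float),K,np.array(p['distortion'])).reshape(h,w,2)
    P=np.concatenate([q*d[...,None],d[...,None]],-1);E=np.array(p['extrinsics'])
    W=P@E[:3,:3].T+E[:3,3];W[d<=0]=np.nan;return W
def proj(cam,X):
    p=ctrl.camera_params(cam);K=np.array([[p['fx'],0,p['cx']],[0,p['fy'],p['cy']],[0,0,1.]])
    E=np.linalg.inv(np.array(p['extrinsics']));X=np.atleast_2d(X)
    return cv2.projectPoints(X.astype(float),cv2.Rodrigues(E[:3,:3])[0],E[:3,3],K,np.array(p['distortion']))[0].reshape(-1,2)
def st():
    s=ctrl.get_state();r=R.from_quat(s['tcp_rot'])
    print('t',round(s['time'],2),'pos',np.round(s['eef_pos'],4),'open',round(float(s['opening']),3),'F',np.round(s['contact_force'],1),'q',np.round(s['qpos'],3));print(np.round(r.as_matrix(),3));return s
E
python3 - <<'E'
from h import *
st()
im=cv2.imread('pics/top0.png');d=np.load('top_d0.npy');W=cloud('top',d)
for n in ['viewer','viewer_cover','cover_tab','dock','dock_jaw','gel_cassette','timer','tape','wash_bottle','calculator']:
    for m in ctrl.masks_of('top',n)[:3]:
        g=m['region'];P=W[g];P=P[~np.isnan(P[:,0])]
        print(n,round(m['score'],2),np.round(m['at']),g.sum(),np.round(np.median(P,0),3),np.round(P.min(0),3),np.round(P.max(0),3))
        if m['score']>.5: np.save(f'm_{n}.npy',g)
c=lambda x0,x1,y0,y1,n:cv2.imwrite(n,cv2.resize(im[y0:y1,x0:x1],None,fx=5,fy=5,interpolation=cv2.INTER_CUBIC))
c(110,230,190,300,'pics/v0.png');c(240,400,210,300,'pics/d0.png')
s0=cv2.imread('pics/scene0.png');cv2.imwrite('pics/sv0.png',cv2.resize(s0[230:360,130:350],None,fx=3.6,fy=3.6,interpolation=cv2.INTER_CUBIC))
E
```

```text
t 0.1 pos [ 0.297  -0.6056  0.2551] open 1.0 F [ 0.9 -0.2 -0.3] q [-1.265  0.287  1.578 -0.     1.279 -0.15 ]
[[-0.898 -0.001  0.44 ]
 [-0.44   0.002 -0.898]
 [-0.    -1.    -0.002]]
viewer 0.77 [169. 248.] 5177 [0.442 0.274 0.103] [ 0.322  0.182 -0.005] [0.569 0.43  0.153]
viewer_cover 0.98 [165. 245.] 4466 [0.443 0.283 0.108] [ 0.326  0.186 -0.004] [0.566 0.403 0.153]
cover_tab 0.81 [162. 247.] 4472 [0.443 0.282 0.108] [0.328 0.186 0.001] [0.562 0.412 0.153]
dock 0.38 [166. 248.] 5223 [0.441 0.273 0.102] [ 0.322  0.183 -0.75 ] [0.569 0.413 0.153]
dock_jaw 0.6 [358. 260.] 368 [ 0.412 -0.234  0.059] [ 0.371 -0.262 -0.004] [ 0.458 -0.214  0.097]
gel_cassette 0.87 [336. 253.] 770 [ 0.426 -0.167  0.052] [ 0.39  -0.22   0.013] [ 0.461 -0.112  0.065]
gel_cassette 0.75 [497. 245.] 840 [ 0.445 -0.636  0.012] [ 0.385 -0.686 -0.006] [ 0.508 -0.587  0.025]
gel_cassette 0.64 [167. 247.] 5212 [0.44  0.273 0.102] [ 0.315  0.183 -0.749] [0.566 0.425 0.153]
timer 0.73 [262. 270.] 519 [0.377 0.036 0.015] [ 0.34   0.002 -0.009] [0.412 0.071 0.028]
tape 0.84 [270. 244.] 353 [0.481 0.031 0.022] [ 0.439 -0.018 -0.006] [0.53  0.077 0.038]
wash_bottle 0.76 [458. 201.] 711 [ 0.559 -0.503  0.133] [ 0.533 -0.545  0.   ] [ 0.61  -0.482  0.208]
calculator 0.69 [437. 259.] 1229 [ 0.407 -0.465  0.014] [ 0.342 -0.511 -0.003] [ 0.475 -0.42   0.032]
```

View pics/v0.png

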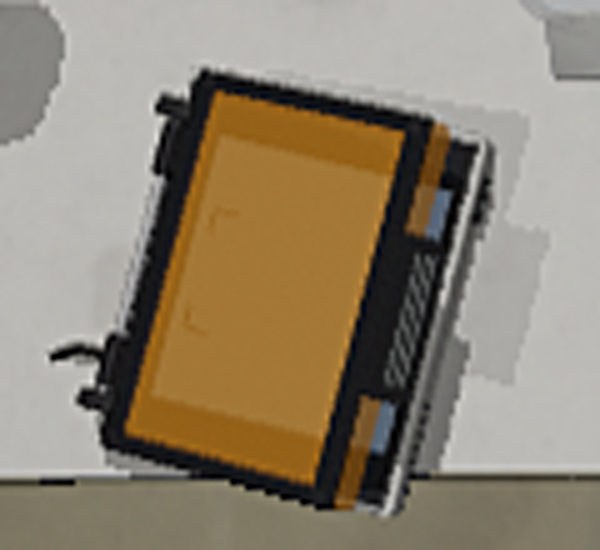

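View pics/d0.png

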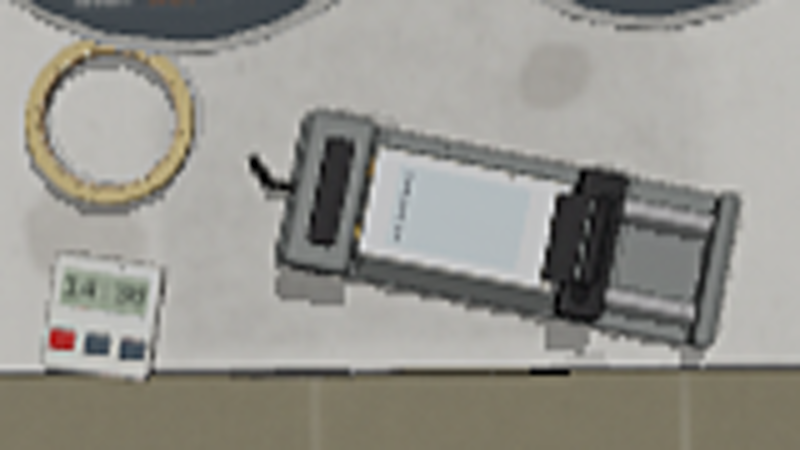

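View pics/sv0.png

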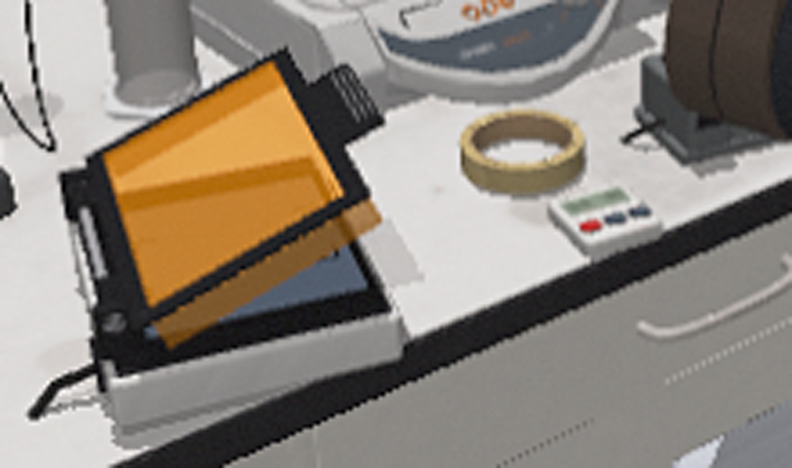

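```bash
cat > fitv.py <<'E'
from h import *
def fit_cover(d,g,verbose=True):
    W=cloud('top',d);g=cv2.erode(g.astype(np.uint8),np.ones((5,5)))>0
    P=W[g];P=P[~np.isnan(P[:,0])];P=P[P[:,2]>.07]
    rng=np.random.default_rng(0);best=None
    for _ in range(400):
        a=P[rng.choice(len(P),3,False)];n=np.cross(a[1]-a[0],a[2]-a[0]);n/=np.linalg.norm(n)+1e-12
        k=abs((P-a[0])@n)<.003
        if best is None or k.sum()>best.sum():best=k
    Q=P[best];c=Q.mean(0);n=np.linalg.svd(Q-c,full_matrices=False)[2][2];n*=np.sign(n[2]) or 1
    return c,n,Q,len(P)
if __name__=='__main__':
    d=np.load('top_d0.npy');g=np.load('m_viewer_cover.npy')
    c,n,Q,N=fit_cover(d,g);print(N,len(Q),'c',c,'n',n,'angle',np.degrees(np.arccos(n[2])))
    # n = z axis of cover: tilted towards +x_v (back)
    xv=n[:2]/np.linalg.norm(n[:2]);yaw=np.arctan2(xv[1],xv[0]);print('yaw',np.degrees(yaw))
    th=np.arccos(n[2])
    # surface is ~2-3mm above midplane; hinge at z=.07: midplane point
    s=(c-0.0025*n); t=(s[2]-.07)/np.sin(th); yv=np.array([-xv[1],xv[0]])
    print('dist from hinge of centroid',t); h=s[:2]+xv*t*np.cos(th)
    lat=(Q[:,:2]-h)@yv;rad=-((Q-np.r_[h,.07])@np.r_[xv*np.cos(th),n[2]*0-np.sin(th)])
    print('lat',np.percentile(lat,[.5,50,99.5]),'rad',np.percentile(rad,[.5,50,99.5]))
    print('hinge line pt',h,'origin',h-xv*.078+yv*np.mean(np.percentile(lat,[.5,99.5])))
    # dock / cassette
    W=cloud('top',d);g=np.load('m_gel_cassette.npy')
E
python3 fitv.py; python3 - <<'E'
from h import *
d=np.load('top_d0.npy');W=cloud('top',d);im=cv2.imread('pics/top0.png')
# cassette top z=.052: region pts
sub=np.zeros(d.shape,bool);sub[225:290,285:395]=1
for lo,hi,n in((.046,.057,'cassette'),(.057,.064,'block/lip'),(.08,.1,'tab')):
    k=(W[...,2]>lo)&(W[...,2]<hi)&sub
    nn,l,s,ce=cv2.connectedComponentsWithStats(k.astype(np.uint8))
    for i in range(1,nn):
        if s[i,4]>15:
            P=W[l==i];r=cv2.minAreaRect((P[:,:2]*1000).astype(np.float32));print(n,s[i],np.round(r[0],1),np.round(r[1],1),round(r[2],1),P[:,2].mean().round(4))
b=W[230:330,200:250].reshape(-1,3);print(np.nanmedian(W[280,220:240],0),np.nanmedian(W[215:225,380:420].reshape(-1,3),0))
E
```

```text
3770 2369 c [0.44524512 0.28322697 0.10763909] n [0.09622295 0.36280787 0.92688273] angle 22.04601111993719
yaw 75.14613584406656
dist from hinge of centroid 0.09410359964888991
lat [-0.09885791 -0.00052595  0.10074767] rad [0.0062672  0.09529504 0.18319816]
hinge line pt [0.46736457 0.36662821] origin [0.44645561 0.29147697]
cassette [308 236  53  32 755] [ 428.9 -171.1] [138.7  66. ] 77.8 0.0519
cassette [383 249   4   9  21] [ 425.9 -313.1] [ 8.7 22.5] 88.4 0.0481
cassette [381 259   5  13  24] [ 392.6 -307.9] [ 8.3 33.8] 77.4 0.0497
cassette [351 266  11   8  40] [ 380.6 -233.5] [28.  19.4] 89.9 0.0537
block/lip [297 232  18  33 239] [441.6 -94. ] [36.8 86.1] 79.7 0.0604
block/lip [356 243  10   6  22] [ 446.2 -245.4] [25.1 12.5] 67.6 0.0599
block/lip [347 251   9  20  61] [ 405.4 -222.2] [19.3 52.1] 75.4 0.0599
tab [356 249   6  18  70] [ 412.3 -238.1] [11.  47.5] 81.0 0.0879
[0.35485387 0.12362317 0.00266974] [ 0.5236535  -0.36308312  0.00223634]
```

```bash
cat > ov.py <<'E'
from h import *
def box(o,yaw,x0,x1,y0,y1,z0,z1):
    c=np.array([[x,y,z] for z in(z0,z1) for x,y in((x0,y0),(x1,y0),(x1,y1),(x0,y1))])
    r=R.from_euler('z',yaw,degrees=True).as_matrix();return c@r.T+np.r_[o,0]
def draw(im,cam,B,col,top,s,off):
    p=(proj(cam,B)+.5-np.array(off))*s
    E=[(4,5),(5,6),(6,7),(7,4)]+([] if top else [(0,1),(1,2),(2,3),(3,0),(0,4),(1,5),(2,6),(3,7)])
    for a,b in E: cv2.line(im,tuple(np.int32(p[a])),tuple(np.int32(p[b])),col,1,cv2.LINE_AA)
def crop(im,x0,y0,x1,y1,s): return cv2.resize(im[y0:y1,x0:x1],None,fx=s,fy=s,interpolation=cv2.INTER_CUBIC)
E
python3 - <<'E'
from ov import *
im=cv2.imread('pics/top0.png')
o=[.4258,-.1717];y=-11.7
a=crop(im,285,220,395,290,7)
for b,c in((( -.044,.044,-.149,.101,0,.016),(0,255,0)),((-.03,.03,-.055,.055,.04,.052),(0,0,255)),((-.044,.044,.0575,.101,0,.06),(255,0,0))): draw(a,'top',box(o,y,*b),c,True,7,(285,220))
cv2.imwrite('pics/od.png',a)
o=[.4465,.2915];y=75.1
a=crop(im,115,190,225,300,5.4)
draw(a,'top',box(o,y,-.0875,.0875,-.11,.11,0,.045),(0,255,0),False,5.4,(115,190))
draw(a,'top',box(o,y,-.0755,.0595,-.075,.075,0,.045),(0,0,255),True,5.4,(115,190))
cv2.imwrite('pics/ov.png',a)
sc=cv2.imread('pics/scene0.png');a=crop(sc,130,230,350,360,3.6)
draw(a,'scene',box(o,y,-.0875,.0875,-.11,.11,0,.045),(0,255,0),False,3.6,(130,230));cv2.imwrite('pics/osv.png',a)
E
```

```text
(no output)
```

View pics/od.png

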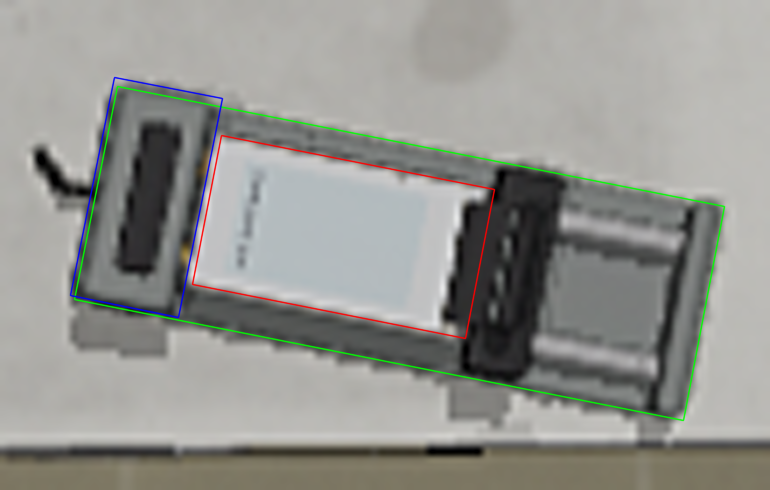

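View pics/ov.png

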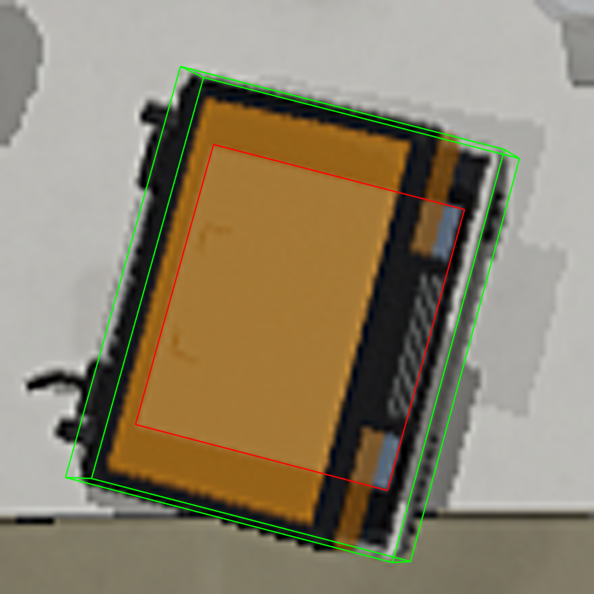

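View pics/osv.png

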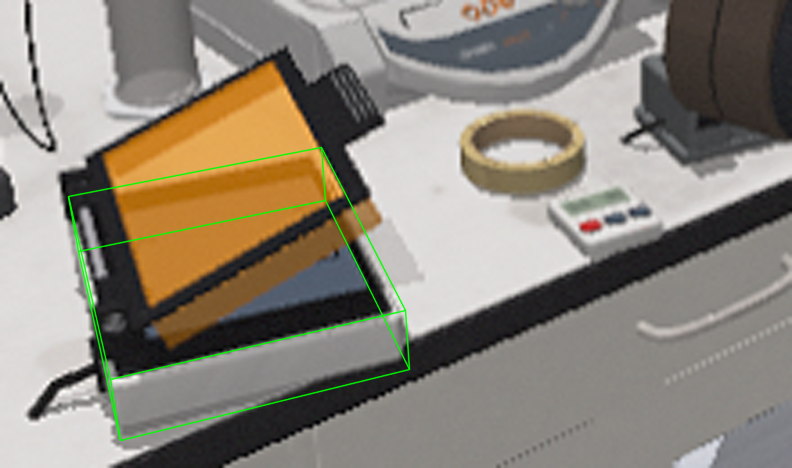

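```bash
cat > plan.py <<'E'
from h import *
YV=75.1; OV=np.array([.4465,.2915]); xv=np.array([np.cos(np.radians(YV)),np.sin(np.radians(YV))]);yv=np.array([-xv[1],xv[0]])
H=np.r_[OV+.078*xv,.07]
def Rdown(zang,tilt=0):
    z=np.array([np.cos(np.radians(zang)),np.sin(np.radians(zang)),0]);y=np.array([0,0,-1.])
    return R.from_matrix(np.c_[np.cross(y,z),y,z])*R.from_euler('z',tilt,degrees=True)
def rows(targets,p=None,r=None,hand=0,dec=3,log=True):
    """targets list of (pos,R): one row each, prints rows in tool units, simulating rounding"""
    if p is None:
        s=ctrl.get_state();p=np.array(s['eef_pos']);r=R.from_quat(s['tcp_rot'])
    out=[]
    for P,Q in targets:
        t=np.round(r.inv().apply(np.array(P)-p)/.3,dec);w=np.round(np.degrees((r.inv()*Q).as_rotvec())/30,dec)
        p=p+r.apply(t*.3);r=r*R.from_rotvec(np.radians(w*30))
        n=max(np.linalg.norm(t)*.3/.0625,np.linalg.norm(w)*30/10.7)
        out.append(t);print('{"hand":%g,"travel":%s,"rotation":%s}%s'%(hand,(t+0).tolist(),(w+0).tolist(),'  !!%.2f'%n if n>1 else ''),',')
    return p,r
def interp(p0,r0,p1,r1,n):
    from scipy.spatial.transform import Slerp
    S=Slerp([0,1],R.concatenate([r0,r1]));return [(p0+(p1-p0)*k/n,S(k/n)) for k in range(1,n+1)]
def cover_pose(th,tilt,back=.012,clear=0,lat=-.025):
    c,s=np.cos(np.radians(th)),np.sin(np.radians(th))
    C=H+np.r_[xv,0]*(-.194*c-.003*s)+np.r_[0,0,.194*s-.003*c]+np.r_[yv,0]*lat
    Q=Rdown(YV-90,tilt);M=Q.as_matrix()
    return C-M[:,1]*(.025-back)+M[:,0]*(.011+clear),Q
E
python3 - <<'E'
from plan import *
s=ctrl.get_state();p=np.array(s['eef_pos']);r=R.from_quat(s['tcp_rot'])
w1=np.array([.45,-.33,.27]);w2=np.array([.47,-.05,.27]);f,Q=cover_pose(22,0,clear=.06);w3=np.r_[f[:2],.27]
print(w3)
a=interp(p,r,w1,Rdown(-35),6)+interp(w1,Rdown(-35),w2,Rdown(-20),5)+interp(w2,Rdown(-20),w3,Q,5)
rows(a)
for th,t in((22,25),(45,15),(70,5),(95,0)): print(th,cover_pose(th,t)[0])
E
```

```text
[0.42591894 0.11692467 0.27      ]
{"hand":0,"travel":[-0.144, -0.008, -0.1],"rotation":[0.0, -0.16, 0.0]} ,
{"hand":0,"travel":[-0.151, -0.007, -0.088],"rotation":[0.0, -0.161, 0.0]} ,
{"hand":0,"travel":[-0.159, -0.008, -0.075],"rotation":[0.0, -0.16, 0.0]} ,
{"hand":0,"travel":[-0.164, -0.007, -0.062],"rotation":[0.0, -0.161, 0.0]} ,
{"hand":0,"travel":[-0.169, -0.008, -0.047],"rotation":[0.0, -0.16, 0.0]} ,
{"hand":0,"travel":[-0.172, -0.008, -0.033],"rotation":[0.0, -0.161, 0.0]} ,
{"hand":0,"travel":[-0.161, 0.0, -0.096],"rotation":[0.0, -0.1, 0.0]} ,
{"hand":0,"travel":[-0.165, 0.0, -0.088],"rotation":[0.0, -0.1, 0.0]} ,
{"hand":0,"travel":[-0.17, 0.0, -0.078],"rotation":[0.0, -0.1, 0.0]} ,
{"hand":0,"travel":[-0.173, 0.0, -0.07],"rotation":[0.0, -0.1, 0.0]} ,
{"hand":0,"travel":[-0.178, 0.0, -0.061],"rotation":[0.0, -0.1, 0.0]} ,
{"hand":0,"travel":[-0.094, 0.0, -0.066],"rotation":[0.0, -0.034, 0.0]} ,
{"hand":0,"travel":[-0.096, 0.0, -0.063],"rotation":[0.0, -0.034, 0.0]} ,
{"hand":0,"travel":[-0.097, 0.0, -0.063],"rotation":[0.0, -0.034, 0.0]} ,
{"hand":0,"travel":[-0.097, 0.0, -0.06],"rotation":[0.0, -0.034, 0.0]} ,
{"hand":0,"travel":[-0.099, 0.0, -0.059],"rotation":[0.0, -0.034, 0.0]} ,
22 [0.44019922 0.17059389 0.14702533]
45 [0.45129991 0.21231335 0.21476742]
70 [0.4698206  0.28191921 0.26326613]
95 [0.49146649 0.36327047 0.27652324]
```

Emit:
{"api": "arm_command", "payload": {"steps": [{"hand": 0,"travel": [-0.144,-0.008,-0.1],"rotation": [0,-0.16,0]},{"hand": 0,"travel": [-0.151,-0.008,-0.088],"rotation": [0,-0.16,0]},{"hand": 0,"travel": [-0.159,-0.008,-0.075],"rotation": [0,-0.16,0]},{"hand": 0,"travel": [-0.164,-0.008,-0.062],"rotation": [0,-0.16,0]},{"hand": 0,"travel": [-0.169,-0.008,-0.047],"rotation": [0,-0.16,0]},{"hand": 0,"travel": [-0.172,-0.008,-0.033],"rotation": [0,-0.16,0]},{"hand": 0,"travel": [-0.161,0,-0.096],"rotation": [0,-0.1,0]},{"hand": 0,"travel": [-0.165,0,-0.088],"rotation": [0,-0.1,0]},{"hand": 0,"travel": [-0.17,0,-0.078],"rotation": [0,-0.1,0]},{"hand": 0,"travel": [-0.173,0,-0.07],"rotation": [0,-0.1,0]},{"hand": 0,"travel": [-0.178,0,-0.06],"rotation": [0,-0.1,0]}]}}

```text
time: 1.98
eef_pos: [0.4693, -0.0362, 0.2726]
tcp_rot: [0.409, -0.573, 0.579, -0.412]
contact_force: [0.4, 0.5, -0.1]
opening: 0.002
```

```bash
python3 - <<'E'
from plan import *
s=st();p=np.array(s['eef_pos']);r=R.from_quat(s['tcp_rot'])
f,Q=cover_pose(22,0,clear=.06);w3=np.r_[f[:2],.25]; f2,Q2=cover_pose(22,25,clear=.03); f3,Q3=cover_pose(22,25,clear=.0)
m=np.r_[f2[:2]-.03*xv,.2]
rows(interp(p,r,w3,Q,6)+interp(w3,Q,f2,Q2,3)+interp(f2,Q2,f3,Q3,2))
E
```

```text
t 1.98 pos [ 0.4693 -0.0362  0.2726] open 0.002 F [ 0.4  0.5 -0.1] q [-2.920e-01 -1.970e-01  2.047e+00 -2.000e-03  1.282e+00  4.200e-02]
[[-0.327  0.008  0.945]
 [-0.945 -0.004 -0.327]
 [ 0.001 -1.     0.009]]
{"hand":0,"travel":[-0.073, 0.012, -0.051],"rotation":[-0.003, -0.023, 0.001]} ,
{"hand":0,"travel":[-0.073, 0.012, -0.05],"rotation":[-0.003, -0.024, 0.0]} ,
{"hand":0,"travel":[-0.073, 0.012, -0.048],"rotation":[-0.002, -0.023, 0.001]} ,
{"hand":0,"travel":[-0.075, 0.013, -0.048],"rotation":[-0.003, -0.023, 0.0]} ,
{"hand":0,"travel":[-0.075, 0.012, -0.047],"rotation":[-0.003, -0.024, 0.001]} ,
{"hand":0,"travel":[-0.075, 0.013, -0.046],"rotation":[-0.003, -0.023, 0.0]} ,
{"hand":0,"travel":[-0.032, 0.128, 0.0],"rotation":[0.0, 0.0, 0.278]} ,
{"hand":0,"travel":[-0.012, 0.132, 0.0],"rotation":[0.0, 0.0, 0.278]} ,
{"hand":0,"travel":[0.006, 0.132, 0.0],"rotation":[0.0, 0.0, 0.277]} ,
{"hand":0,"travel":[-0.05, 0.0, 0.0],"rotation":[0.0, 0.0, 0.0]} ,
{"hand":0,"travel":[-0.05, 0.0, 0.0],"rotation":[0.0, 0.0, 0.0]} ,
```

Emit:
{"api": "arm_command", "payload": {"steps": [{"hand": 0,"travel": [-0.073,0.012,-0.05],"rotation": [-0.003,-0.023,0]},{"hand": 0,"travel": [-0.073,0.012,-0.05],"rotation": [-0.003,-0.023,0]},{"hand": 0,"travel": [-0.073,0.012,-0.048],"rotation": [-0.003,-0.023,0]},{"hand": 0,"travel": [-0.075,0.012,-0.048],"rotation": [-0.003,-0.023,0]},{"hand": 0,"travel": [-0.075,0.012,-0.047],"rotation": [-0.003,-0.023,0]},{"hand": 0,"travel": [-0.075,0.012,-0.046],"rotation": [-0.003,-0.023,0]},{"hand": 0,"travel": [-0.032,0.128,0],"rotation": [0,0,0.278]},{"hand": 0,"travel": [-0.012,0.132,0],"rotation": [0,0,0.278]},{"hand": 0,"travel": [0.006,0.132,0],"rotation": [0,0,0.278]}]}}

```text
time: 3.1
eef_pos: [0.4359, 0.1562, 0.1403]
tcp_rot: [-0.295, 0.634, -0.451, 0.554]
contact_force: [-0.5, 0.3, -0.1]
opening: -0.001
```

```bash
python3 - <<'E'
from plan import *
s=st()
f2,Q2=cover_pose(22,25,clear=.03);print(f2,(R.from_quat(s['tcp_rot']).inv()*Q2).as_rotvec(degrees=True))
im,d=ctrl.read_camera('scene');cv2.imwrite('pics/s1.png',cv2.resize(im[180:360,130:370],None,fx=3.3,fy=3.3,interpolation=cv2.INTER_CUBIC))
E
```

```text
t 3.1 pos [0.4359 0.1562 0.1403] open -0.001 F [-0.5  0.3 -0.1] q [-0.096 -0.144  2.307  0.551  0.961 -0.17 ]
[[-0.212  0.125  0.969]
 [-0.874  0.419 -0.245]
 [-0.437 -0.899  0.021]]
[0.43320797 0.14431886 0.13434678] [-0.76846424  1.15007581 -0.91647525]
```

View pics/s1.png

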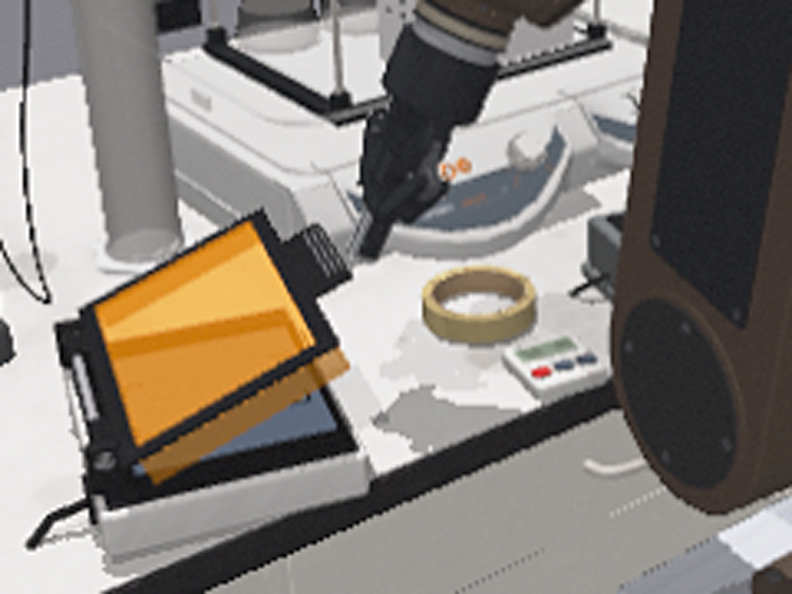

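```bash
python3 - <<'E'
from plan import *
tg=[cover_pose(22,25,.018,clear=.008),cover_pose(24,25,.018)]
for th in range(30,61,5): tg.append(cover_pose(th,25-(th-22)*.37,.018))
rows(tg)
E
```

```text
{"hand":0,"travel":[-0.042, 0.003, 0.016],"rotation":[-0.006, 0.026, -0.03]} ,
{"hand":0,"travel":[-0.044, -0.015, 0.0],"rotation":[0.0, 0.0, 0.0]} ,
{"hand":0,"travel":[-0.054, -0.045, 0.0],"rotation":[0.0, 0.0, -0.098]} ,
{"hand":0,"travel":[-0.046, -0.034, 0.0],"rotation":[0.0, 0.0, -0.062]} ,
{"hand":0,"travel":[-0.048, -0.032, 0.0],"rotation":[0.0, 0.0, -0.062]} ,
{"hand":0,"travel":[-0.049, -0.03, 0.0],"rotation":[0.0, 0.0, -0.061]} ,
{"hand":0,"travel":[-0.052, -0.026, 0.0],"rotation":[0.0, 0.0, -0.062]} ,
{"hand":0,"travel":[-0.052, -0.024, 0.0],"rotation":[0.0, 0.0, -0.062]} ,
{"hand":0,"travel":[-0.054, -0.021, 0.0],"rotation":[0.0, 0.0, -0.061]} ,
```

Emit:
{"api": "arm_command", "payload": {"steps": [{"hand": 0,"travel": [-0.042,0.003,0.016],"rotation": [-0.006,0.026,-0.03]},{"hand": 0,"travel": [-0.044,-0.015,0],"rotation": [0,0,0]},{"hand": 0,"travel": [-0.054,-0.045,0],"rotation": [0,0,-0.1]},{"hand": 0,"travel": [-0.046,-0.034,0],"rotation": [0,0,-0.062]},{"hand": 0,"travel": [-0.048,-0.032,0],"rotation": [0,0,-0.062]}]}}

```text
time: 3.78
eef_pos: [0.4462, 0.2001, 0.1942]
tcp_rot: [-0.344, 0.622, -0.49, 0.505]
contact_force: [-0.7, -1.5, -1.8]
opening: -0.001
```

```bash
python3 - <<'E'
from plan import *
s=st();print(cover_pose(40,18.3,.018)[0])
im,d=ctrl.read_camera('scene');cv2.imwrite('pics/s2.png',cv2.resize(im[180:360,130:370],None,fx=3.3,fy=3.3,interpolation=cv2.INTER_CUBIC))
tg=[]
for th in range(45,91,5): tg.append(cover_pose(th,max(0,25-(th-22)*.37),.018 if th<60 else .014))
rows(tg)
E
```

```text
t 3.77 pos [0.4462 0.2001 0.1942] open -0.001 F [-0.7 -1.5 -1.8] q [ 0.082 -0.146  2.171  0.326  1.046  0.193]
[[-0.252  0.067  0.965]
 [-0.923  0.283 -0.261]
 [-0.291 -0.957 -0.01 ]]
[0.44875616 0.20275324 0.19559472]
{"hand":0,"travel":[-0.052, -0.024, 0.002],"rotation":[0.009, -0.009, -0.019]} ,
{"hand":0,"travel":[-0.051, -0.027, 0.0],"rotation":[0.0, 0.0, -0.062]} ,
{"hand":0,"travel":[-0.053, -0.024, 0.0],"rotation":[0.0, 0.0, -0.061]} ,
{"hand":0,"travel":[-0.054, -0.034, 0.0],"rotation":[0.0, 0.0, -0.062]} ,
{"hand":0,"travel":[-0.055, -0.018, 0.0],"rotation":[0.0, 0.0, -0.062]} ,
{"hand":0,"travel":[-0.056, -0.016, 0.0],"rotation":[0.0, 0.0, -0.061]} ,
{"hand":0,"travel":[-0.056, -0.012, 0.0],"rotation":[0.0, 0.0, -0.062]} ,
{"hand":0,"travel":[-0.057, -0.009, 0.0],"rotation":[0.0, 0.0, -0.062]} ,
{"hand":0,"travel":[-0.058, -0.006, 0.0],"rotation":[0.0, 0.0, -0.061]} ,
{"hand":0,"travel":[-0.057, -0.002, 0.0],"rotation":[0.0, 0.0, -0.057]} ,
```

View pics/s2.png

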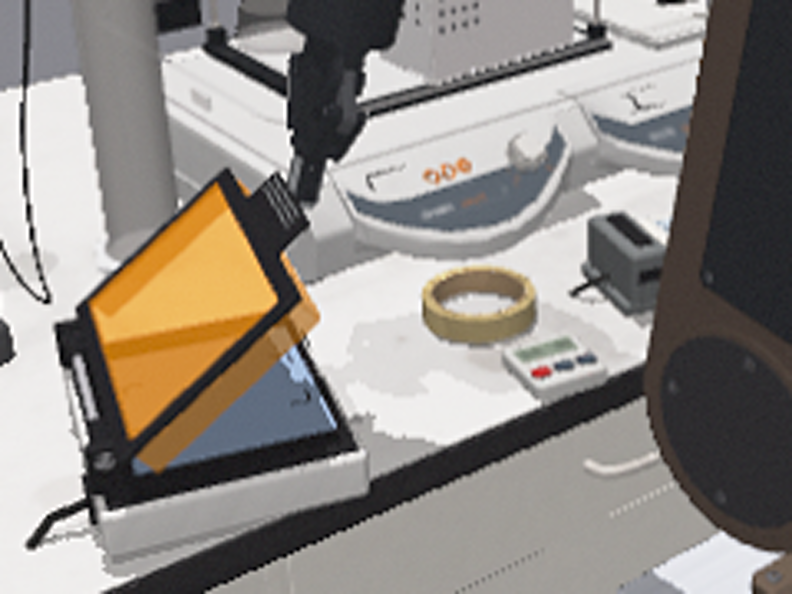

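The cover (tab at about 280,210 in the crop) rises with the finger, force about 2.5 N. Continuing.

Emit:
{"api": "arm_command", "payload": {"steps": [{"hand": 0,"travel": [-0.052,-0.024,0.002],"rotation": [0.01,-0.01,-0.02]},{"hand": 0,"travel": [-0.051,-0.027,0],"rotation": [0,0,-0.062]},{"hand": 0,"travel": [-0.053,-0.024,0],"rotation": [0,0,-0.062]},{"hand": 0,"travel": [-0.054,-0.034,0],"rotation": [0,0,-0.062]},{"hand": 0,"travel": [-0.055,-0.018,0],"rotation": [0,0,-0.062]},{"hand": 0,"travel": [-0.056,-0.016,0],"rotation": [0,0,-0.062]},{"hand": 0,"travel": [-0.056,-0.012,0],"rotation": [0,0,-0.062]}]}}

```text
time: 4.7
eef_pos: [0.4713, 0.2938, 0.2681]
tcp_rot: [-0.414, 0.574, -0.548, 0.447]
contact_force: [-0.6, -1.2, 0.6]
opening: -0.004
```

```bash
python3 - <<'E'
from plan import *
s=st();print(cover_pose(75,5,.014)[0])
im,d=ctrl.read_camera('scene');cv2.imwrite('pics/s3.png',cv2.resize(im[150:360,110:370],None,fx=2.8,fy=2.8,interpolation=cv2.INTER_CUBIC))
tg=[]
for th in (80,85,90,95,99): tg.append(cover_pose(th,max(0,25-(th-22)*.37),.012))
rows(tg)
E
```

```text
t 4.7 pos [0.4713 0.2938 0.2681] open -0.004 F [-0.6 -1.2  0.6] q [ 0.354 -0.008  1.884  0.052  1.232  0.599]
[[-0.258  0.015  0.966]
 [-0.964  0.058 -0.258]
 [-0.06  -0.998 -0.   ]]
[0.47399556 0.2976099  0.26661258]
{"hand":0,"travel":[-0.064, -0.008, 0.004],"rotation":[-0.002, 0.0, -0.002]} ,
{"hand":0,"travel":[-0.057, -0.006, 0.0],"rotation":[0.0, -0.001, -0.062]} ,
{"hand":0,"travel":[-0.058, -0.003, 0.0],"rotation":[0.0, 0.0, -0.056]} ,
{"hand":0,"travel":[-0.056, 0.002, 0.0],"rotation":[0.0, 0.0, 0.0]} ,
{"hand":0,"travel":[-0.045, 0.005, 0.001],"rotation":[0.0, 0.0, 0.0]} ,
```

View pics/s3.png

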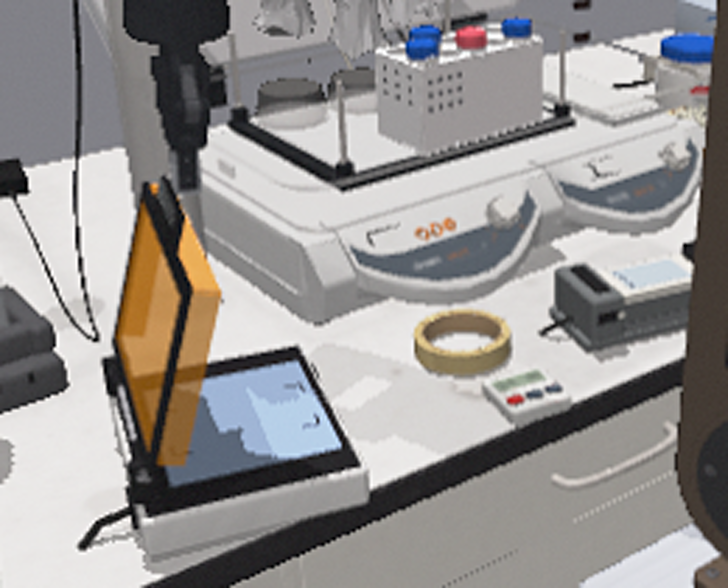

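Emit:
{"api": "arm_command", "payload": {"steps": [{"hand": 0,"travel": [-0.064,-0.008,0.004],"rotation": [0,0,0]},{"hand": 0,"travel": [-0.057,-0.006,0],"rotation": [0,0,-0.06]},{"hand": 0,"travel": [-0.058,-0.003,0],"rotation": [0,0,-0.056]},{"hand": 0,"travel": [-0.056,0.002,0],"rotation": [0,0,0]},{"hand": 0,"travel": [-0.045,0.005,0],"rotation": [0,0,0]}]}}

```text
time: 5.38
eef_pos: [0.494, 0.375, 0.2759]
tcp_rot: [0.432, -0.56, 0.563, -0.428]
contact_force: [-1.0, -2.4, 0.7]
opening: 0.003
```

```bash
python3 - <<'E'
from plan import *
s=st();print(cover_pose(99,0,.012)[0])
im,d=ctrl.read_camera('scene');cv2.imwrite('pics/s4.png',cv2.resize(im[150:360,110:370],None,fx=2.8,fy=2.8,interpolation=cv2.INTER_CUBIC))
E
```

```text
t 5.38 pos [0.494  0.375  0.2759] open 0.003 F [-1.  -2.4  0.7] q [ 0.488  0.156  1.695 -0.006  1.296  0.753]
[[-0.26  -0.002  0.966]
 [-0.966 -0.008 -0.26 ]
 [ 0.008 -1.     0.   ]]
[0.49492894 0.3762833  0.27508084]
```

View pics/s4.png

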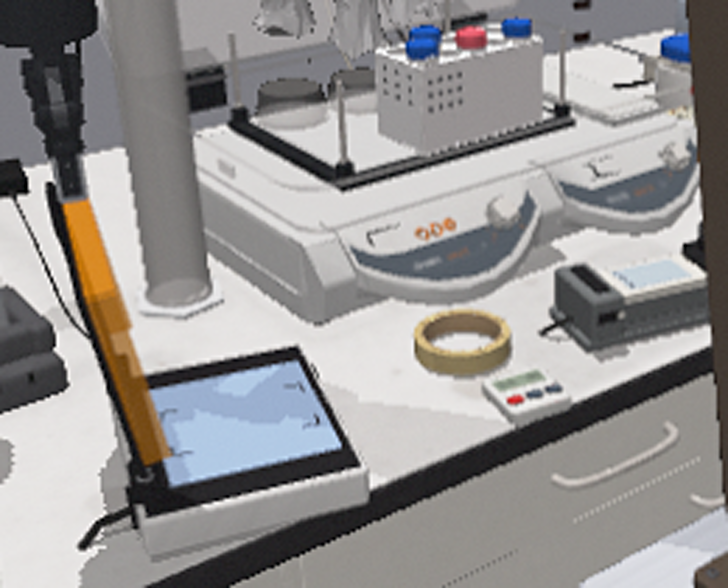

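```bash
cat >> plan.py <<'E'
YD=-11.7; OD=np.array([.4258,-.1717]); dx=np.array([np.cos(np.radians(YD)),np.sin(np.radians(YD))]);dy=np.array([-dx[1],dx[0]])
TAB=np.array([.4123,-.2381])
E
python3 - <<'E'
from plan import *
s=ctrl.get_state();p=np.array(s['eef_pos']);r=R.from_quat(s['tcp_rot'])
Q=Rdown(YD)
a=p+r.apply([.06,-.015,0]);b=np.array([.48,.05,.28]);c=np.r_[TAB+dy*.03,.2];e=np.r_[TAB+dy*.03,.093]
print(c,e)
rows(interp(p,r,a,r,2)+interp(a,r,b,Q,6)+interp(b,Q,c,Q,6)+interp(c,Q,e,Q,3))
E
```

```text
[ 0.41838362 -0.20872332  0.2       ] [ 0.41838362 -0.20872332  0.093     ]
{"hand":0,"travel":[0.1, -0.025, 0.0],"rotation":[0.0, 0.0, 0.0]} ,
{"hand":0,"travel":[0.1, -0.025, 0.0],"rotation":[0.0, 0.0, 0.0]} ,
{"hand":0,"travel":[0.144, 0.007, 0.039],"rotation":[0.0, -0.019, 0.002]} ,
{"hand":0,"travel":[0.144, 0.007, 0.038],"rotation":[0.0, -0.018, 0.002]} ,
{"hand":0,"travel":[0.144, 0.007, 0.037],"rotation":[0.0, -0.019, 0.002]} ,
{"hand":0,"travel":[0.145, 0.006, 0.035],"rotation":[0.0, -0.018, 0.002]} ,
{"hand":0,"travel":[0.145, 0.007, 0.034],"rotation":[0.0, -0.019, 0.002]} ,
{"hand":0,"travel":[0.146, 0.006, 0.032],"rotation":[0.0, -0.018, 0.002]} ,
{"hand":0,"travel":[0.147, 0.044, -0.004],"rotation":[0.0, 0.0, 0.0]} ,
{"hand":0,"travel":[0.148, 0.045, -0.005],"rotation":[0.0, 0.0, 0.0]} ,
{"hand":0,"travel":[0.148, 0.044, -0.004],"rotation":[0.0, 0.0, 0.0]} ,
{"hand":0,"travel":[0.148, 0.045, -0.005],"rotation":[0.0, 0.0, 0.0]} ,
{"hand":0,"travel":[0.147, 0.044, -0.004],"rotation":[0.0, 0.0, 0.0]} ,
{"hand":0,"travel":[0.148, 0.045, -0.004],"rotation":[0.0, 0.0, 0.0]} ,
{"hand":0,"travel":[0.0, 0.118, 0.0],"rotation":[0.0, 0.0, 0.0]} ,
{"hand":0,"travel":[0.0, 0.119, 0.0],"rotation":[0.0, 0.0, 0.0]} ,
{"hand":0,"travel":[0.0, 0.119, 0.0],"rotation":[0.0, 0.0, 0.0]} ,
```

Emit:
{"api": "arm_command", "payload": {"steps": [{"hand": 0,"travel": [0.1,-0.025,0],"rotation": [0,0,0]},{"hand": 0,"travel": [0.1,-0.025,0],"rotation": [0,0,0]},{"hand": 0,"travel": [0.144,0.007,0.038],"rotation": [0,-0.019,0]},{"hand": 0,"travel": [0.144,0.007,0.038],"rotation": [0,-0.019,0]},{"hand": 0,"travel": [0.144,0.007,0.037],"rotation": [0,-0.019,0]},{"hand": 0,"travel": [0.145,0.007,0.035],"rotation": [0,-0.019,0]},{"hand": 0,"travel": [0.145,0.007,0.034],"rotation": [0,-0.019,0]},{"hand": 0,"travel": [0.146,0.007,0.032],"rotation": [0,-0.019,0]},{"hand": 0,"travel": [0.148,0.045,-0.004],"rotation": [0,0,0]},{"hand": 0,"travel": [0.148,0.045,-0.004],"rotation": [0,0,0]},{"hand": 0,"travel": [0.148,0.045,-0.004],"rotation": [0,0,0]},{"hand": 0,"travel": [0.148,0.045,-0.004],"rotation": [0,0,0]},{"hand": 0,"travel": [0.148,0.045,-0.004],"rotation": [0,0,0]}]}}

```text
time: 7.05
eef_pos: [0.4352, -0.1811, 0.2123]
tcp_rot: [0.44, -0.539, 0.555, -0.455]
contact_force: [-0.6, -0.4, 0.0]
opening: -0.001
```

```bash
python3 - <<'E'
from ov import *
from plan import *
s=st();p=np.array(s['eef_pos']);r=R.from_quat(s['tcp_rot']);Q=Rdown(YD)
im,d=ctrl.read_camera('top');cv2.imwrite('pics/top1.png',im);np.save('top_d1.npy',d)
a=crop(im,110,190,210,295,5.6);o=OV
draw(a,'top',box(o,YV,-.0875,.0875,-.11,.11,0,.045),(0,255,0),True,5.6,(110,190))
draw(a,'top',box(o,YV,-.0755,.0595,-.075,.075,0,.045),(0,0,255),True,5.6,(110,190))
b=crop(im,285,220,395,290,5.6)
cv2.imwrite('pics/o2.png',a);cv2.imwrite('pics/b2.png',b)
c=np.r_[TAB+dy*.03,.2];e=np.r_[TAB+dy*.03,.093]
rows(interp(p,r,c,Q,1)+interp(c,Q,e,Q,3))
E
```

```text
t 7.05 pos [ 0.4352 -0.1811  0.2123] open -0.001 F [-0.6 -0.4  0. ] q [-0.617 -0.149  2.12   0.016  1.143 -0.424]
[[-0.198  0.031  0.98 ]
 [-0.98  -0.004 -0.198]
 [-0.002 -1.     0.031]]
{"hand":0,"travel":[0.088, 0.034, -0.034],"rotation":[-0.053, 0.003, 0.001]} ,
{"hand":0,"travel":[0.0, 0.119, 0.0],"rotation":[0.0, 0.0, -0.001]} ,
{"hand":0,"travel":[0.0, 0.119, 0.0],"rotation":[0.0, 0.0, 0.0]} ,
{"hand":0,"travel":[0.0, 0.118, 0.0],"rotation":[0.0, 0.0, 0.0]} ,
```

View pics/o2.png

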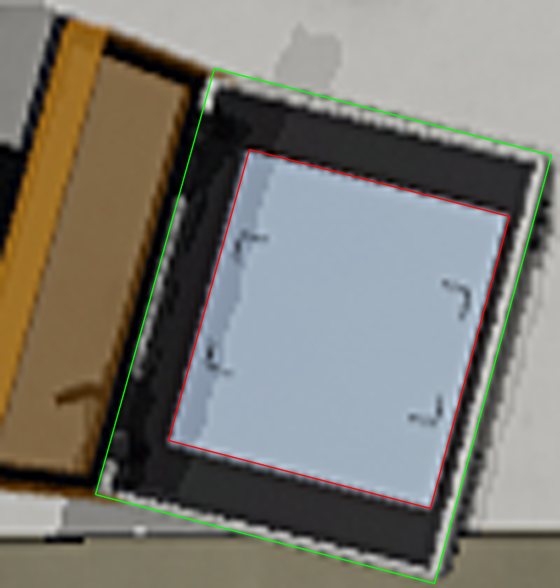

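View pics/b2.png

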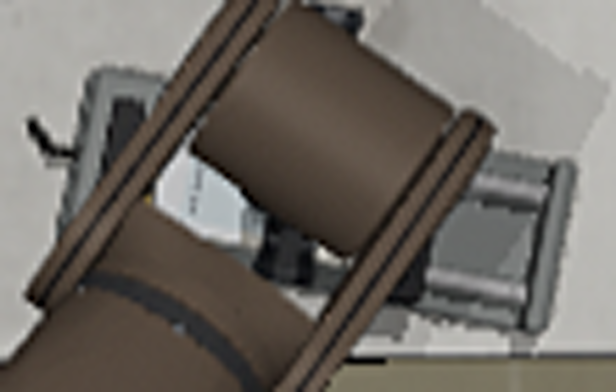

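Emit:
{"api": "arm_command", "payload": {"steps": [{"hand": 0,"travel": [0.088,0.034,-0.034],"rotation": [-0.053,0.003,0]},{"hand": 0,"travel": [0,0.119,0],"rotation": [0,0,0]},{"hand": 0,"travel": [0,0.119,0],"rotation": [0,0,0]},{"hand": 0,"travel": [0,0.118,0],"rotation": [0,0,0]}]}}

```text
time: 7.6
eef_pos: [0.4213, -0.2148, 0.0944]
tcp_rot: [0.443, -0.545, 0.556, -0.446]
contact_force: [0.7, 0.0, 0.3]
opening: 0.003
```

```bash
python3 - <<'E'
from plan import *
s=st();p=np.array(s['eef_pos']);print('rel tab (x,y dock)',(p[:2]-TAB)@dx,(p[:2]-TAB)@dy)
print((R.from_quat(s['tcp_rot']).inv()*Rdown(YD)).as_rotvec(degrees=True))
im,d=ctrl.read_camera('scene');cv2.imwrite('pics/s5.png',cv2.resize(im[180:330,250:450],None,fx=4,fy=4,interpolation=cv2.INTER_CUBIC))
E
```

```text
t 7.6 pos [ 0.4213 -0.2148  0.0944] open 0.003 F [0.7 0.  0.3] q [-6.870e-01  3.700e-02  2.187e+00  2.000e-03  9.010e-01 -4.760e-01]
[[-0.211  0.013  0.977]
 [-0.978 -0.009 -0.21 ]
 [ 0.006 -1.     0.015]]
rel tab (x,y dock) 0.004134317880556839 0.0246559879653671
[-0.8551931  -0.45329933  0.36571219]
```

View pics/s5.png

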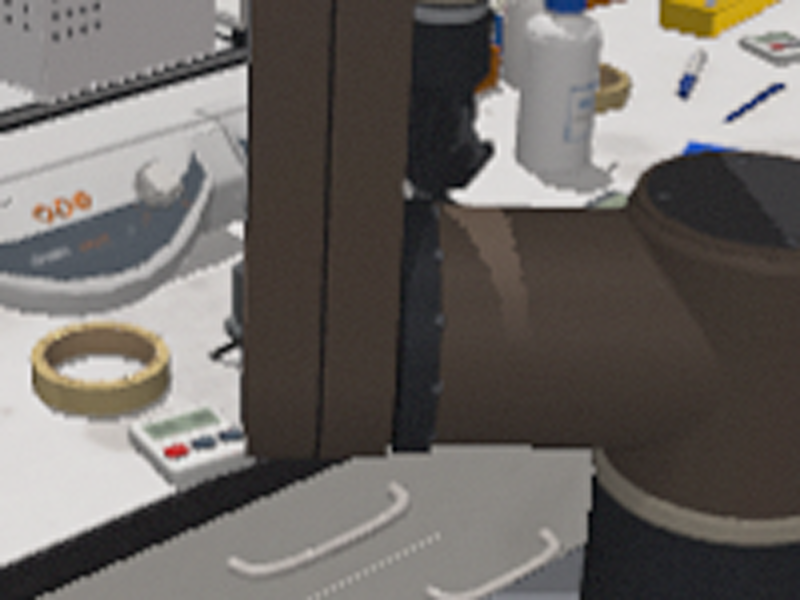

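Emit:
{"api": "arm_command", "payload": {"steps": [{"hand": 0,"travel": [0.04,0,0],"rotation": [0,0,0]},{"hand": 0,"travel": [0.04,0,0],"rotation": [0,0,0]},{"hand": 0,"travel": [0.04,0,0],"rotation": [0,0,0]},{"hand": 0,"travel": [0.03,0,0],"rotation": [0,0,0]}]}}

```text
time: 8.15
eef_pos: [0.4088, -0.2583, 0.0912]
tcp_rot: [0.442, -0.548, 0.552, -0.446]
contact_force: [0.2, 1.9, -2.1]
opening: -0.001
```

```bash
python3 - <<'E'
from plan import *
s=st();p=np.array(s['eef_pos']);print('rel tab (x,y dock)',(p[:2]-TAB)@dx,(p[:2]-TAB)@dy)
E
```

```text
t 8.15 pos [ 0.4088 -0.2583  0.0912] open -0.001 F [ 0.2  1.9 -2.1] q [-0.776  0.07   2.159  0.005  0.906 -0.566]
[[-0.211  0.007  0.977]
 [-0.977 -0.001 -0.211]
 [-0.    -1.     0.007]]
rel tab (x,y dock) 0.0006846066509938182 -0.02048034654638856
```

Emit:
{"api": "arm_command", "payload": {"steps": [{"hand": 0,"travel": [0.018,-0.004,0],"rotation": [0,0,0]},{"hand": 0,"travel": [0.012,-0.003,0],"rotation": [0,0,0]}]}}

```text
time: 8.4
eef_pos: [0.4072, -0.2657, 0.0933]
tcp_rot: [0.439, -0.551, 0.552, -0.447]
contact_force: [8.5, 16.2, -4.1]
opening: -0.0
```

Emit:
{"api": "arm_command", "payload": {"steps": [{"hand": 0,"travel": [0.012,0,0],"rotation": [0,0,0]}]}}

```text
time: 8.52
eef_pos: [0.4073, -0.2659, 0.0933]
tcp_rot: [-0.435, 0.554, -0.55, 0.449]
contact_force: [5.5, 16.8, 5.1]
opening: 0.001
```

Emit:
{"api": "arm_command", "payload": {"steps": [{"hand": 0,"travel": [0.012,0,0],"rotation": [0,0,0]}]}}

```text
time: 8.65
eef_pos: [0.4073, -0.2659, 0.0934]
tcp_rot: [-0.432, 0.556, -0.548, 0.45]
contact_force: [4.5, 15.0, 3.9]
opening: 0.001
```

Emit:
{"api": "arm_command", "payload": {"steps": [{"hand": 0,"travel": [-0.04,0,0],"rotation": [0,0,0]},{"hand": 0.5,"travel": [-0.04,-0.14,0],"rotation": [0,0,0]},{"hand": 1,"travel": [-0.08,-0.18,0],"rotation": [0,0,0]},{"hand": 1,"travel": [-0.08,-0.18,0],"rotation": [0,0,0]},{"hand": 1,"travel": [-0.1,-0.05,0.1],"rotation": [0,0,0]},{"hand": 1,"travel": [-0.17,0,0.1],"rotation": [0,0,0]},{"hand": 1,"travel": [-0.17,0,0.1],"rotation": [0,0,0]}]}}

```text
time: 9.52
eef_pos: [0.5435, -0.0928, 0.2788]
tcp_rot: [0.43, -0.547, 0.56, -0.449]
contact_force: [0.3, -1.3, 0.0]
opening: 0.998
```

```bash
python3 - <<'E'
from ov import *
from plan import *
s=st()
im,d=ctrl.read_camera('top');cv2.imwrite('pics/top2.png',im);np.save('top_d2.npy',d)
b=crop(im,285,220,395,290,7)
for k,c in((( -.044,.044,-.149,.101,0,.016),(0,255,0)),((-.03,.03,-.055,.055,.04,.052),(0,0,255)),((-.044,.044,.0575,.101,0,.06),(255,0,0))): draw(b,'top',box(OD,YD,*k),c,True,7,(285,220))
cv2.imwrite('pics/b3.png',b)
W=cloud('top',d)
k=np.zeros(d.shape,bool);k[220:295,285:400]=1
hsv=cv2.cvtColor(im,cv2.COLOR_BGR2HSV)
for lo,hi,n in((.0475,.057,'cass'),(.0575,.064,'blk'),(.08,.1,'tab')):
    nn,l,st_,_=cv2.connectedComponentsWithStats(((W[...,2]>lo)&(W[...,2]<hi)&k).astype(np.uint8))
    for i in range(1,nn):
        if st_[i,4]>20: P=W[l==i];q=cv2.minAreaRect((P[:,:2]*1000).astype(np.float32));print(n,st_[i],np.round(q[0],1),np.round(q[1],1),round(q[2],1),P[:,2].mean().round(4))
for m in ctrl.masks_of('top','gel_cassette'):
    g=m['region']; ys,xs=np.nonzero(g);print(m['score'],m['at'],cv2.minAreaRect(np.c_[xs,ys].astype(np.float32)))
E
```

```text
t 9.53 pos [ 0.5435 -0.0928  0.2788] open 0.998 F [ 0.3 -1.3  0. ] q [-0.359 -0.02   1.875  0.015  1.257 -0.135]
[[-0.226  0.032  0.974]
 [-0.974  0.003 -0.226]
 [-0.01  -0.999  0.031]]
cass [312 239  42  29 663] [ 427.  -167.5] [113.1  60.2] 78.3 0.0521
cass [366 266  12  11  35] [ 372.1 -279.5] [19.7 36.1] 33.1 0.0543
blk [297 237  18  27 127] [436.6 -94.8] [34.2 75.6] 75.8 0.0606
blk [364 247  14  21  86] [ 416.  -270.3] [23.  62.9] 64.6 0.0602
blk [367 268  10   9  25] [ 375.9 -276.9] [21.2 18. ] 49.9 0.0596
tab [371 252   7  18  74] [ 404.  -280.8] [11.5 48.4] 79.8 0.0875
0.77 [332.2, 254.2] ((332.1330871582031, 253.36106872558594), (39.32238006591797, 21.700733184814453), 11.768288612365723)
0.66 [498.4, 244.7] ((496.50006103515625, 245.5), (38.9075813293457, 21.0190372467041), 63.43495178222656)
0.58 [456.9, 201.4] ((463.5000305175781, 195.99998474121094), (26.162948608398438, 47.37614822387695), 45.0)
```

View pics/b3.png

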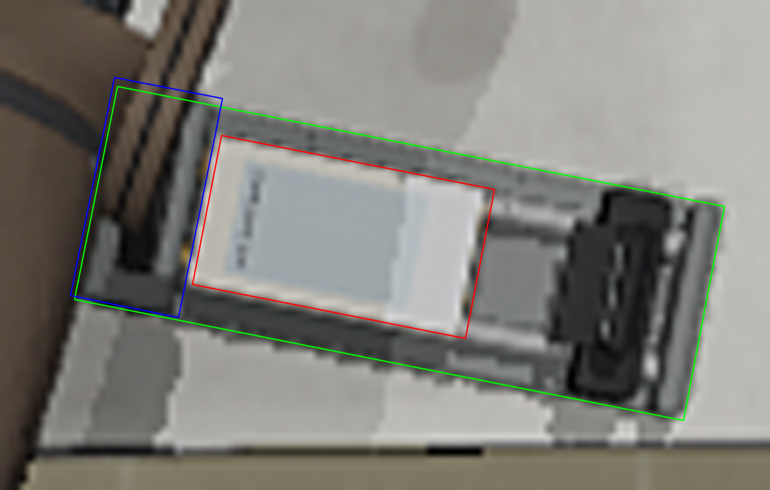

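```bash
python3 - <<'E'
from plan import *
s=ctrl.get_state();p=np.array(s['eef_pos']);r=R.from_quat(s['tcp_rot']);Q=Rdown(YD)
c=np.array([.4255,-.170,.18]);e=c.copy();e[2]=.10
rows(interp(p,r,c,Q,4)+interp(c,Q,e,Q,2),hand=1)
E
```

```text
{"hand":1,"travel":[0.088, 0.078, -0.085],"rotation":[-0.015, -0.008, -0.006]} ,
{"hand":1,"travel":[0.087, 0.08, -0.085],"rotation":[-0.015, -0.009, -0.005]} ,
{"hand":1,"travel":[0.086, 0.08, -0.084],"rotation":[-0.014, -0.008, -0.006]} ,
{"hand":1,"travel":[0.086, 0.081, -0.084],"rotation":[-0.015, -0.008, -0.005]} ,
{"hand":1,"travel":[0.0, 0.134, 0.0],"rotation":[0.0, 0.0, 0.0]} ,
{"hand":1,"travel":[0.0, 0.133, 0.0],"rotation":[0.0, 0.0, 0.0]} ,
```

Emit:
{"api": "arm_command", "payload": {"steps": [{"hand": 1,"travel": [0.088,0.08,-0.085],"rotation": [-0.015,-0.008,-0.006]},{"hand": 1,"travel": [0.087,0.08,-0.085],"rotation": [-0.015,-0.008,-0.006]},{"hand": 1,"travel": [0.086,0.08,-0.084],"rotation": [-0.015,-0.008,-0.006]},{"hand": 1,"travel": [0.086,0.08,-0.084],"rotation": [-0.015,-0.008,-0.006]},{"hand": 1,"travel": [0,0.134,0],"rotation": [0,0,0]},{"hand": 1,"travel": [0,0.1,0],"rotation": [0,0,0]},{"hand": 1,"travel": [0,0,0],"rotation": [0,0,0]}]}}

```text
time: 10.5
eef_pos: [0.4261, -0.1795, 0.112]
tcp_rot: [0.448, -0.539, 0.556, -0.446]
contact_force: [1.1, 0.0, -0.2]
opening: 1.002
```

```bash
python3 - <<'E'
from ov import *
from plan import *
s=st();p=np.array(s['eef_pos']);r=R.from_quat(s['tcp_rot']);Q=Rdown(YD)
e=np.array([.4255,-.170,.064]);rows(interp(p,r,np.array([.4255,-.170,.085]),Q,1)+interp(np.array([.4255,-.170,.085]),Q,e,Q,2),hand=1)
im,d=ctrl.read_camera('top');cv2.imwrite('pics/b4.png',crop(im,285,220,395,290,7))
E
```

```text
t 10.5 pos [ 0.4261 -0.1795  0.112 ] open 1.002 F [ 1.1  0.  -0.2] q [-0.614 -0.021  2.206 -0.011  0.933 -0.407]
[[-0.199  0.013  0.98 ]
 [-0.98  -0.021 -0.199]
 [ 0.018 -1.     0.017]]
{"hand":1,"travel":[-0.032, 0.089, -0.01],"rotation":[-0.033, 0.007, 0.033]} ,
{"hand":1,"travel":[0.0, 0.035, 0.0],"rotation":[0.0, 0.0, 0.0]} ,
{"hand":1,"travel":[0.0, 0.035, 0.0],"rotation":[0.0, 0.0, 0.0]} ,
```

View pics/b4.png

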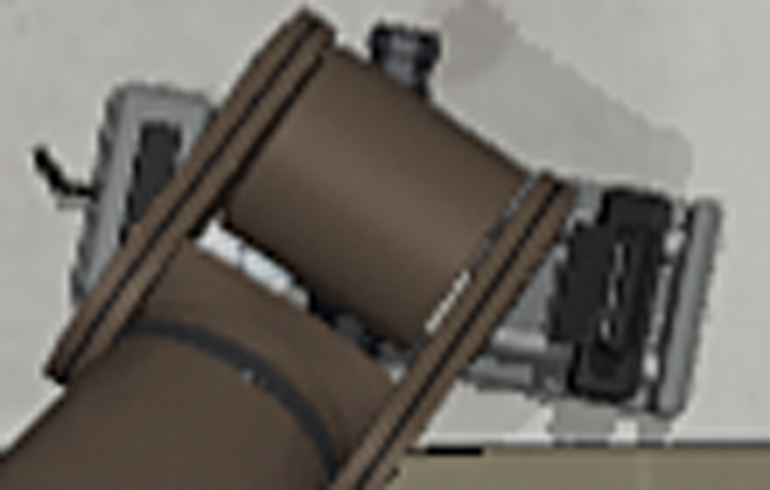

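Emit:
{"api": "arm_command", "payload": {"steps": [{"hand": 1,"travel": [-0.032,0.09,-0.01],"rotation": [-0.033,0.007,0.033]},{"hand": 1,"travel": [0,0.035,0],"rotation": [0,0,0]},{"hand": 1,"travel": [0,0.035,0],"rotation": [0,0,0]},{"hand": 1,"travel": [0,0,0],"rotation": [0,0,0]}]}}

```text
time: 11.05
eef_pos: [0.4317, -0.1746, 0.0711]
tcp_rot: [0.445, -0.542, 0.554, -0.448]
contact_force: [-0.6, 0.7, 0.1]
opening: 1.0
```

```bash
python3 - <<'E'
from plan import *
s=st();p=np.array(s['eef_pos']);r=R.from_quat(s['tcp_rot']);Q=Rdown(YD)
e=np.array([.4255,-.170,.063]);rows(interp(p,r,e,Q,1),hand=1)
E
```

```text
t 11.05 pos [ 0.4317 -0.1746  0.0711] open 1.0 F [-0.6  0.7  0.1] q [-6.020e-01  6.400e-02  2.213e+00 -2.000e-03  8.470e-01 -3.980e-01]
[[-0.202  0.014  0.979]
 [-0.979 -0.012 -0.202]
 [ 0.009 -1.     0.016]]
{"hand":1,"travel":[-0.011, 0.027, -0.024],"rotation":[-0.031, 0.002, 0.016]} ,
```

Emit:
{"api": "arm_command", "payload": {"steps": [{"hand": 1,"travel": [-0.011,0.027,-0.024],"rotation": [-0.031,0.002,0.016]},{"hand": 1,"travel": [0,0,0],"rotation": [0,0,0]}]}}

```text
time: 11.3
eef_pos: [0.4257, -0.1703, 0.0635]
tcp_rot: [0.446, -0.548, 0.549, -0.446]
contact_force: [0.5, -0.0, -0.1]
opening: 1.001
```

```bash
python3 - <<'E'
from plan import *
s=st();p=np.array(s['eef_pos']);r=R.from_quat(s['tcp_rot']);Q=Rdown(YD)
e=np.array([.4255,-.170,.063]);rows(interp(p,r,e,Q,1),hand=1)
E
```

```text
t 11.3 pos [ 0.4257 -0.1703  0.0635] open 1.001 F [ 0.5 -0.  -0.1] q [-0.602  0.071  2.223 -0.     0.846 -0.398]
[[-0.203  0.001  0.979]
 [-0.979 -0.001 -0.203]
 [ 0.001 -1.     0.001]]
{"hand":1,"travel":[-0.001, 0.002, -0.001],"rotation":[-0.002, 0.0, 0.001]} ,
```

Emit:
{"api": "arm_command", "payload": {"steps": [{"hand": 0.6,"travel": [0,0,0],"rotation": [0,0,0]},{"hand": 0.5,"travel": [0,0,0],"rotation": [0,0,0]},{"hand": 0.5,"travel": [0,0,0],"rotation": [0,0,0]},{"hand": 0.5,"travel": [0,0,0],"rotation": [0,0,0]}], "grip_force": 30}}

```text
time: 11.8
eef_pos: [0.4261, -0.1706, 0.0642]
tcp_rot: [0.446, -0.547, 0.549, -0.447]
contact_force: [0.7, 0.7, -0.7]
opening: 0.69
```

```bash
python3 - <<'E'
from plan import *
st()
E
```

```text
t 11.8 pos [ 0.4261 -0.1706  0.0642] open 0.69 F [ 0.7  0.7 -0.7] q [-0.602  0.07   2.222 -0.     0.846 -0.398]
[[-0.203  0.002  0.979]
 [-0.979 -0.002 -0.203]
 [ 0.001 -1.     0.002]]
```

```bash
python3 - <<'E'
from plan import *
s=ctrl.get_state();p=np.array(s['eef_pos']);r=R.from_quat(s['tcp_rot']);Q=Rdown(YD)
u=p+[0,0,.1];win=np.r_[OV-.008*xv,.15];m=np.array([.47,0.03,.18]);Qw=Rdown(YV-90)
print(win)
rows(interp(p,r,u,Q,4)+interp(u,Q,m,Qw,5)+interp(m,Qw,win,Qw,7),hand=.5)
E
```

```text
[0.44444294 0.28376899 0.15      ]
{"hand":0.5,"travel":[0.0, -0.083, 0.0],"rotation":[-0.001, 0.0, 0.001]} ,
{"hand":0.5,"travel":[0.0, -0.084, 0.0],"rotation":[-0.001, 0.0, 0.0]} ,
{"hand":0.5,"travel":[0.0, -0.083, 0.0],"rotation":[-0.001, 0.0, 0.001]} ,
{"hand":0.5,"travel":[0.0, -0.083, 0.0],"rotation":[-0.001, 0.0, 0.0]} ,
{"hand":0.5,"travel":[-0.137, -0.011, 0.002],"rotation":[0.0, 0.022, 0.0]} ,
{"hand":0.5,"travel":[-0.137, -0.011, 0.0],"rotation":[0.0, 0.021, 0.0]} ,
{"hand":0.5,"travel":[-0.137, -0.01, -0.002],"rotation":[0.0, 0.021, 0.0]} ,
{"hand":0.5,"travel":[-0.136, -0.011, -0.003],"rotation":[0.0, 0.022, 0.0]} ,
{"hand":0.5,"travel":[-0.137, -0.01, -0.004],"rotation":[0.0, 0.021, 0.0]} ,
{"hand":0.5,"travel":[-0.114, 0.014, -0.043],"rotation":[0.0, 0.0, 0.0]} ,
{"hand":0.5,"travel":[-0.114, 0.014, -0.043],"rotation":[0.0, 0.0, 0.0]} ,
{"hand":0.5,"travel":[-0.113, 0.015, -0.043],"rotation":[0.0, 0.0, 0.0]} ,
{"hand":0.5,"travel":[-0.114, 0.014, -0.042],"rotation":[0.0, 0.0, 0.0]} ,
{"hand":0.5,"travel":[-0.114, 0.014, -0.043],"rotation":[0.0, 0.0, 0.0]} ,
{"hand":0.5,"travel":[-0.113, 0.014, -0.043],"rotation":[0.0, 0.0, 0.0]} ,
{"hand":0.5,"travel":[-0.114, 0.015, -0.043],"rotation":[0.0, 0.0, 0.0]} ,
```

Emit:
{"api": "arm_command", "payload": {"steps": [{"hand": 0.5,"travel": [0,-0.05,0],"rotation": [0,0,0]},{"hand": 0.5,"travel": [0,-0.08,0],"rotation": [0,0,0]},{"hand": 0.5,"travel": [0,-0.1,0],"rotation": [0,0,0]},{"hand": 0.5,"travel": [0,-0.1,0],"rotation": [0,0,0]}]}}

```text
time: 12.3
eef_pos: [0.4244, -0.1694, 0.1657]
tcp_rot: [-0.447, 0.549, -0.547, 0.446]
contact_force: [-0.1, -1.5, -1.4]
opening: 0.694
```

```bash
python3 - <<'E'
from ov import *
st()
im,d=ctrl.read_camera('top');cv2.imwrite('pics/b5.png',crop(im,285,220,395,290,7))
E
```

```text
t 12.3 pos [ 0.4244 -0.1694  0.1657] open 0.694 F [-0.1 -1.5 -1.4] q [-0.602 -0.107  2.174 -0.     1.078 -0.398]
[[-0.203 -0.003  0.979]
 [-0.979  0.002 -0.203]
 [-0.001 -1.    -0.003]]
```

View pics/b5.png

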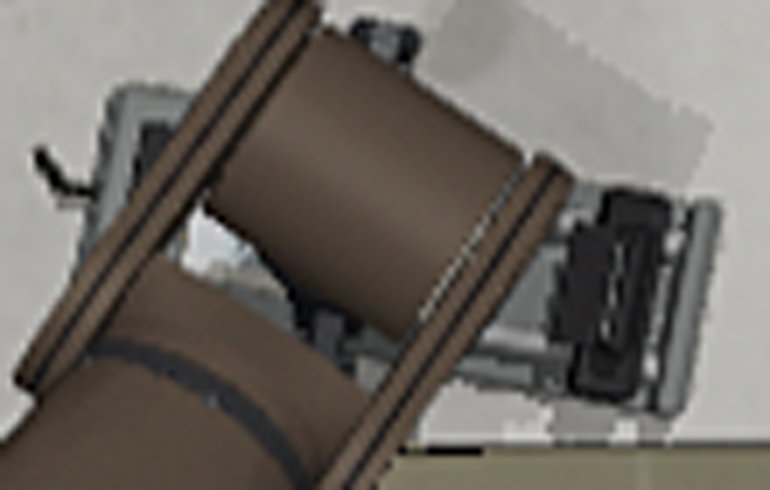

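Emit:
{"api": "arm_command", "payload": {"steps": [{"hand": 0.5,"travel": [-0.07,-0.011,0.002],"rotation": [0,0.022,0]},{"hand": 0.5,"travel": [-0.137,-0.011,0],"rotation": [0,0.022,0]},{"hand": 0.5,"travel": [-0.137,-0.011,-0.002],"rotation": [0,0.022,0]},{"hand": 0.5,"travel": [-0.137,-0.011,-0.003],"rotation": [0,0.022,0]},{"hand": 0.5,"travel": [-0.137,-0.01,-0.004],"rotation": [0,0.022,0]},{"hand": 0.5,"travel": [-0.114,0,-0.043],"rotation": [0,0,0]},{"hand": 0.5,"travel": [-0.114,0,-0.043],"rotation": [0,0,0]},{"hand": 0.5,"travel": [-0.114,0,-0.043],"rotation": [0,0,0]},{"hand": 0.5,"travel": [-0.114,0,-0.043],"rotation": [0,0,0]},{"hand": 0.5,"travel": [-0.114,0,-0.043],"rotation": [0,0,0]},{"hand": 0.5,"travel": [-0.1,0,-0.04],"rotation": [0,0,0]},{"hand": 0.5,"travel": [-0.05,0,0],"rotation": [0,0,0]}]}}

```text
time: 13.85
eef_pos: [0.4526, 0.2499, 0.194]
tcp_rot: [0.425, -0.555, 0.568, -0.433]
contact_force: [-0.3, -0.2, -0.8]
opening: 0.689
```

```bash
python3 - <<'E'
from ov import *
from plan import *
s=st();p=np.array(s['eef_pos']);r=R.from_quat(s['tcp_rot']);Qw=Rdown(YV-90)
win=np.r_[OV-.008*xv,.12]
rows(interp(p,r,win,Qw,4),hand=.5)
im,d=ctrl.read_camera('scene');cv2.imwrite('pics/s6.png',crop(im,110,150,370,360,2.8))
im,d=ctrl.read_camera('top');cv2.imwrite('pics/t6.png',crop(im,100,180,260,295,4.8))
E
```

```text
t 13.85 pos [0.4526 0.2499 0.194 ] open 0.689 F [-0.3 -0.2 -0.8] q [ 0.314 -0.01   2.025 -0.015  1.108  0.587]
[[-0.263  0.021  0.964]
 [-0.965 -0.007 -0.263]
 [ 0.001 -1.     0.022]]
{"hand":0.5,"travel":[-0.026, 0.061, -0.015],"rotation":[-0.011, -0.003, 0.001]} ,
{"hand":0.5,"travel":[-0.025, 0.062, -0.015],"rotation":[-0.01, -0.003, 0.0]} ,
{"hand":0.5,"travel":[-0.026, 0.061, -0.015],"rotation":[-0.011, -0.003, 0.001]} ,
{"hand":0.5,"travel":[-0.025, 0.062, -0.014],"rotation":[-0.01, -0.004, 0.001]} ,
```

View pics/s6.png

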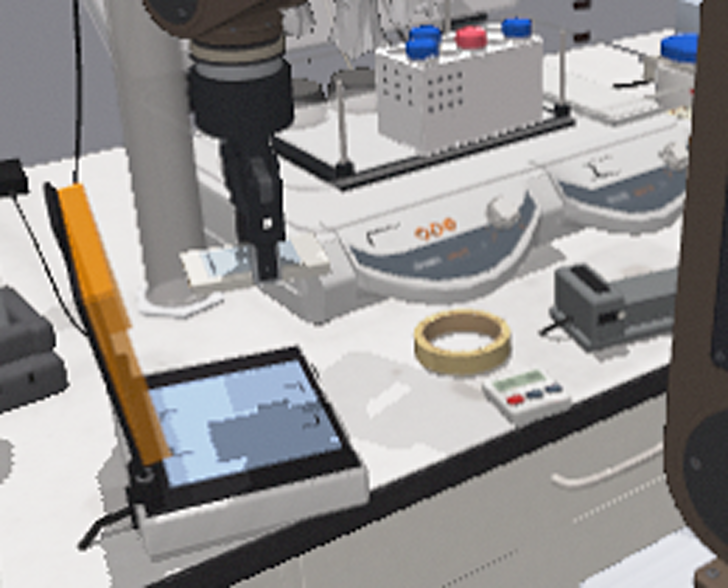

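View pics/t6.png

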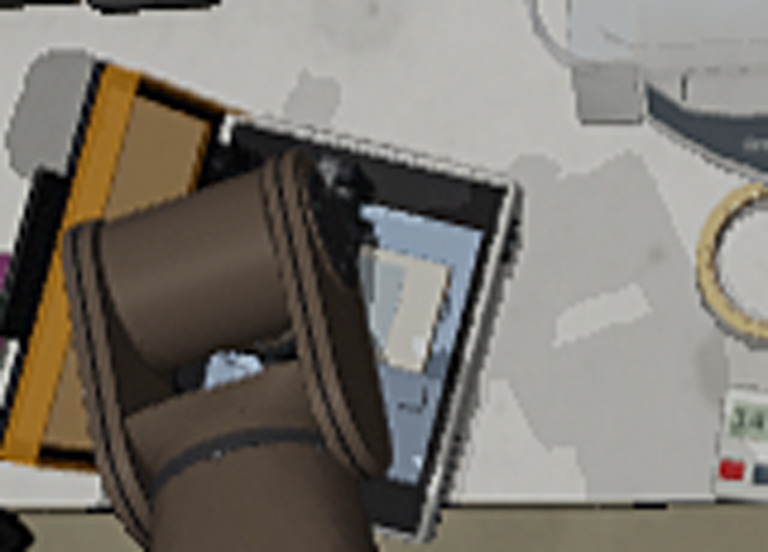

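```bash
python3 - <<'E'
from ov import *
from plan import *
s=ctrl.get_state();p=np.array(s['eef_pos']);r=R.from_quat(s['tcp_rot'])
im,d=ctrl.read_camera('scene')
a=crop(im,165,220,235,265,11)
def pt(v): return (proj('scene',p+r.apply(v))[0]+.5-[165,220])*11
# near finger is toward -dx (z_t = +x world; camera at x=-.42 -> near = -z)
for y in (.015,.02,.025,.03):
    q=[tuple(np.int32(pt([x,y,-.0445]))) for x in(-.011,.011)]; cv2.line(a,*q,(0,0,255),1); cv2.putText(a,str(y),q[1],0,.4,(0,0,255))
for z,c in((.0122,(0,255,0)),(.0242,(255,0,0))):
    q=[tuple(np.int32(pt([x,z,-.03]))) for x in(-.055,.055)]; cv2.line(a,*q,c,1)
cv2.imwrite('pics/s7.png',a)
E
```

```text
(no output)
```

View pics/s7.png

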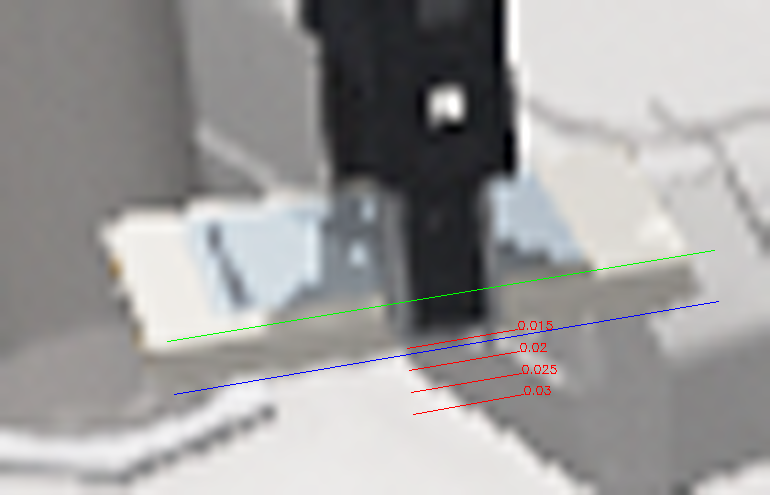

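Emit:
{"api": "arm_command", "payload": {"steps": [{"hand": 0.5,"travel": [-0.026,0.061,-0.015],"rotation": [-0.011,-0.003,0]},{"hand": 0.5,"travel": [-0.026,0.061,-0.015],"rotation": [-0.011,-0.003,0]},{"hand": 0.5,"travel": [-0.026,0.061,-0.015],"rotation": [-0.011,-0.003,0]},{"hand": 0.5,"travel": [-0.026,0.061,-0.015],"rotation": [-0.011,-0.003,0]},{"hand": 0.5,"travel": [0,0,0],"rotation": [0,0,0]}]}}

```text
time: 14.62
eef_pos: [0.4433, 0.2817, 0.1124]
tcp_rot: [-0.433, 0.562, -0.561, 0.426]
contact_force: [-0.0, 0.2, -1.0]
opening: 0.69
```

```bash
cat > go.py <<'E'
from plan import *
import sys
s=st();p=np.array(s['eef_pos']);r=R.from_quat(s['tcp_rot']);Qw=Rdown(YV-90)
win=np.r_[OV-.008*xv,float(sys.argv[1])]
rows(interp(p,r,win,Qw,int(sys.argv[2])),hand=.5)
E
python3 go.py .085 2
```

```text
t 14.62 pos [0.4433 0.2817 0.1124] open 0.69 F [-0.   0.2 -1. ] q [ 3.730e-01  1.320e-01  2.044e+00 -1.000e-03  9.750e-01  6.390e-01]
[[-0.262 -0.008  0.965]
 [-0.965 -0.004 -0.262]
 [ 0.006 -1.    -0.007]]
{"hand":0.5,"travel":[-0.004, 0.046, 0.001],"rotation":[0.007, -0.005, 0.006]} ,
{"hand":0.5,"travel":[-0.004, 0.045, 0.001],"rotation":[0.006, -0.005, 0.006]} ,
```

Emit:
{"api": "arm_command", "payload": {"steps": [{"hand": 0.5,"travel": [-0.004,0.045,0.001],"rotation": [0.007,-0.005,0.006]},{"hand": 0.5,"travel": [-0.004,0.045,0.001],"rotation": [0.007,-0.005,0.006]},{"hand": 0.5,"travel": [0,0,0],"rotation": [0,0,0]}]}}

```text
time: 15.0
eef_pos: [0.4446, 0.2837, 0.0836]
tcp_rot: [0.431, -0.56, 0.561, -0.431]
contact_force: [0.1, 0.8, -0.6]
opening: 0.693
```

```bash
python3 go.py .072 3
```

```text
t 15.0 pos [0.4446 0.2837 0.0836] open 0.693 F [ 0.1  0.8 -0.6] q [ 0.375  0.179  2.055 -0.     0.907  0.636]
[[-0.257  0.001  0.966]
 [-0.966  0.    -0.257]
 [-0.001 -1.     0.001]]
{"hand":0.5,"travel":[0.0, 0.013, 0.0],"rotation":[-0.001, 0.0, 0.0]} ,
{"hand":0.5,"travel":[0.0, 0.013, 0.0],"rotation":[0.0, 0.0, -0.001]} ,
{"hand":0.5,"travel":[0.0, 0.013, -0.001],"rotation":[-0.001, 0.0, 0.0]} ,
```

Emit:
{"api": "arm_command", "payload": {"steps": [{"hand": 0.5,"travel": [0,0.013,0],"rotation": [0,0,0]},{"hand": 0.5,"travel": [0,0.013,0],"rotation": [0,0,0]},{"hand": 0.5,"travel": [0,0.01,0],"rotation": [0,0,0]},{"hand": 0.5,"travel": [0,0,0],"rotation": [0,0,0]}]}}

```text
time: 15.5
eef_pos: [0.4457, 0.2838, 0.0733]
tcp_rot: [0.43, -0.56, 0.561, -0.432]
contact_force: [-0.4, -0.6, -0.7]
opening: 0.689
```

Emit:
{"api": "arm_command", "payload": {"steps": [{"hand": 0.5,"travel": [0,0.007,0],"rotation": [0,0,0]},{"hand": 0.5,"travel": [0,0,0],"rotation": [0,0,0]}]}}

```text
time: 15.75
eef_pos: [0.446, 0.2839, 0.0714]
tcp_rot: [0.429, -0.56, 0.561, -0.432]
contact_force: [-0.6, -0.8, 0.1]
opening: 0.691
```

Emit:
{"api": "arm_command", "payload": {"steps": [{"hand": 0.5,"travel": [0,0.005,-0.004],"rotation": [-0.01,0,0]},{"hand": 0.5,"travel": [0,0,0],"rotation": [0,0,0]}]}}

```text
time: 16.0
eef_pos: [0.4448, 0.2843, 0.0699]
tcp_rot: [-0.43, 0.562, -0.56, 0.431]
contact_force: [0.3, 0.1, -0.7]
opening: 0.695
```

Emit:
{"api": "arm_command", "payload": {"steps": [{"hand": 0.5,"travel": [0,0.004,0],"rotation": [0,0,0]},{"hand": 0.5,"travel": [0,0,0],"rotation": [0,0,0]}]}}

```text
time: 16.25
eef_pos: [0.4451, 0.2844, 0.0691]
tcp_rot: [-0.43, 0.562, -0.56, 0.432]
contact_force: [-0.0, 0.1, -0.5]
opening: 0.687
```

```bash
python3 go.py .0685 1
```

```text
t 16.25 pos [0.4451 0.2844 0.0691] open 0.687 F [-0.   0.1 -0.5] q [0.375 0.205 2.057 0.004 0.879 0.633]
[[-0.257 -0.     0.966]
 [-0.966  0.003 -0.257]
 [-0.003 -1.    -0.001]]
{"hand":0.5,"travel":[0.003, 0.002, -0.002],"rotation":[0.002, 0.0, -0.006]} ,
```

Emit:
{"api": "arm_command", "payload": {"steps": [{"hand": 0.5,"travel": [0.002,0.005,-0.002],"rotation": [0.002,0,-0.006]},{"hand": 0.5,"travel": [0,0,0],"rotation": [0,0,0]}]}}

```text
time: 16.5
eef_pos: [0.4453, 0.2846, 0.0692]
tcp_rot: [0.43, -0.56, 0.561, -0.432]
contact_force: [-0.3, 0.9, -0.6]
opening: 0.689
```

Emit:
{"api": "arm_command", "payload": {"steps": [{"hand": 0.5,"travel": [0,0.004,0],"rotation": [0,0,0]},{"hand": 0.5,"travel": [0,0,0],"rotation": [0,0,0]}]}}

```text
time: 16.75
eef_pos: [0.4455, 0.2847, 0.069]
tcp_rot: [0.43, -0.56, 0.561, -0.431]
contact_force: [-1.3, -0.3, -0.6]
opening: 0.691
```

Emit:
{"api": "arm_command", "payload": {"steps": [{"hand": 0.5,"travel": [0,0.008,0],"rotation": [0,0,0]}]}}

```text
time: 16.88
eef_pos: [0.4457, 0.2847, 0.0689]
tcp_rot: [0.431, -0.56, 0.561, -0.431]
contact_force: [-10.4, -4.2, 24.9]
opening: 0.691
```

Emit:
{"api": "arm_command", "payload": {"steps": [{"hand": 0.5,"travel": [0,0.008,0],"rotation": [0,0,0]}]}}

```text
time: 17.0
eef_pos: [0.4457, 0.2847, 0.0689]
tcp_rot: [0.432, -0.56, 0.561, -0.43]
contact_force: [-8.9, -4.1, 18.2]
opening: 0.691
```

Emit:
{"api": "arm_command", "payload": {"steps": [{"hand": 0.5,"travel": [0,-0.001,0],"rotation": [0,0,0]},{"hand": 0.72,"travel": [0,0,0],"rotation": [0,0,0]},{"hand": 0.78,"travel": [0,0,0],"rotation": [0,0,0]},{"hand": 0.9,"travel": [0,0,0],"rotation": [0,0,0]},{"hand": 0.95,"travel": [0,0,0],"rotation": [0,0,0]}]}}

```text
time: 17.62
eef_pos: [0.4453, 0.2845, 0.0681]
tcp_rot: [0.432, -0.561, 0.561, -0.43]
contact_force: [0.3, 0.5, 0.6]
opening: 0.953
```

Emit:
{"api": "arm_command", "payload": {"steps": [{"hand": 1,"travel": [0,-0.05,0],"rotation": [0,0,0]},{"hand": 1,"travel": [0,-0.12,0],"rotation": [0,0,0]},{"hand": 1,"travel": [0,-0.15,0],"rotation": [0,0,0]},{"hand": 1,"travel": [0.1,-0.15,0],"rotation": [0,0,0]},{"hand": 1,"travel": [0.18,-0.1,-0.05],"rotation": [0,0,0]},{"hand": 0.5,"travel": [0.18,0,-0.05],"rotation": [0,0,0]},{"hand": 0.5,"travel": [0.15,0,-0.05],"rotation": [0,0,0]}]}}

```text
time: 18.5
eef_pos: [0.3565, 0.1184, 0.2521]
tcp_rot: [0.431, -0.557, 0.562, -0.434]
contact_force: [-0.1, 0.1, 0.5]
opening: 0.607
```

```bash
python3 - <<'E'
from ov import *
from plan import *
s=st()
im,d=ctrl.read_camera('top');cv2.imwrite('pics/top3.png',im);np.save('top_d3.npy',d)
a=crop(im,110,190,210,295,5.6);b=a.copy()
draw(a,'top',box(OV,YV,-.0755,.0595,-.075,.075,0,.045),(0,0,255),True,5.6,(110,190))
draw(a,'top',box(OV,YV,-.063,.047,-.03,.03,.045,.057),(0,255,0),True,5.6,(110,190))
cv2.imwrite('pics/o4.png',a)
for m in ctrl.masks_of('top','gel_cassette')[:2]:
    g=m['region'];print(m['score'],m['at']);
    ys,xs=np.nonzero(g);q=cv2.minAreaRect(np.c_[xs,ys].astype(np.float32));print(q)
print(proj('top',np.r_[OV-.008*xv,.057]))
im,d=ctrl.read_camera('scene');cv2.imwrite('pics/s8.png',crop(im,110,150,370,360,2.8))
E
```

```text
t 18.5 pos [0.3565 0.1184 0.2521] open 0.607 F [-0.1  0.1  0.5] q [ 0.051 -0.439  2.266 -0.004  1.307  0.306]
[[-0.252  0.008  0.968]
 [-0.968 -0.003 -0.251]
 [ 0.001 -1.     0.008]]
0.81 [500.2, 241.0]
((496.887939453125, 245.31663513183594), (40.03105163574219, 22.419836044311523), 62.650123596191406)
0.76 [167.4, 247.1]
((169.18849182128906, 247.0274200439453), (40.26129913330078, 23.012466430664062), 14.620874404907227)
[[169.09604512 247.88816024]]
```

View pics/o4.png

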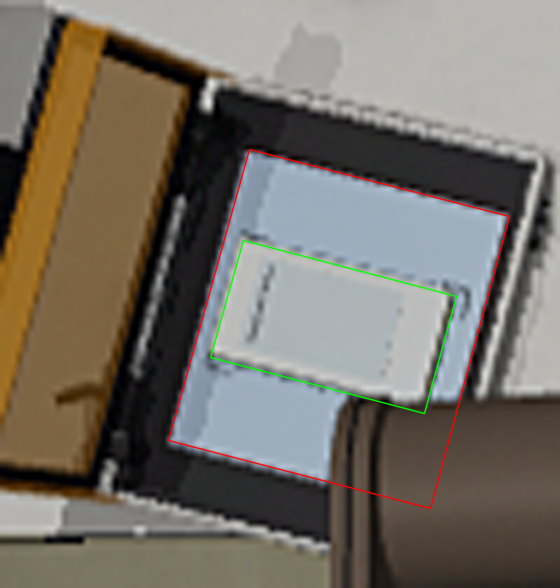

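View pics/s8.png

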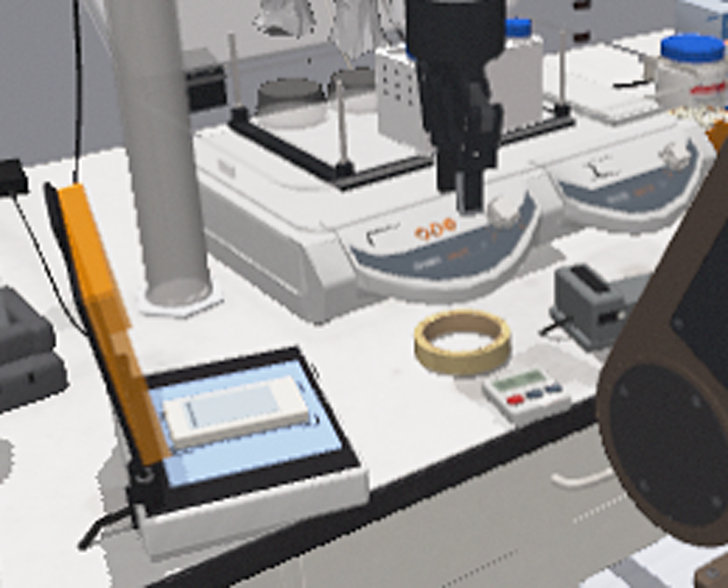

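```bash
cat >> plan.py <<'E'
def fold_pose(th,rc=.178,clear=0,tilt=0,lat=0):
    c,s=np.cos(np.radians(th)),np.sin(np.radians(th))
    C=H+np.r_[xv,0]*(-rc*c+.003*s)+np.r_[0,0,rc*s+.003*c]+np.r_[yv,0]*lat
    Q=Rdown(YV-90,tilt);M=Q.as_matrix()
    return C-M[:,1]*.025-M[:,0]*(.011+clear),Q
E
python3 - <<'E'
from plan import *
s=ctrl.get_state();p=np.array(s['eef_pos']);r=R.from_quat(s['tcp_rot'])
Q=Rdown(YV-90)
a=np.array([.43,.2,.345]);b=np.r_[H[:2]+.065*xv,.345];c,_=fold_pose(98,clear=.02)
print(b,c)
rows(interp(p,r,a,Q,3)+interp(a,Q,b,Q,5)+interp(b,Q,c,Q,2))
E
```

```text
[0.48326999 0.42969178 0.345     ] [0.48166127 0.42364576 0.2708502 ]
{"hand":0,"travel":[-0.108, -0.103, 0.056],"rotation":[-0.005, 0.001, 0.0]} ,
{"hand":0,"travel":[-0.108, -0.104, 0.056],"rotation":[-0.006, 0.002, 0.0]} ,
{"hand":0,"travel":[-0.109, -0.103, 0.056],"rotation":[-0.005, 0.001, 0.001]} ,
{"hand":0,"travel":[-0.157, 0.0, -0.005],"rotation":[0.0, 0.0, 0.0]} ,
{"hand":0,"travel":[-0.157, 0.0, -0.005],"rotation":[0.0, 0.0, 0.0]} ,
{"hand":0,"travel":[-0.157, 0.0, -0.005],"rotation":[0.0, 0.0, 0.0]} ,
{"hand":0,"travel":[-0.157, 0.0, -0.005],"rotation":[0.0, 0.0, 0.0]} ,
{"hand":0,"travel":[-0.157, 0.0, -0.005],"rotation":[0.0, 0.0, 0.0]} ,
{"hand":0,"travel":[0.01, 0.124, 0.0],"rotation":[0.0, 0.0, 0.0]} ,
{"hand":0,"travel":[0.011, 0.123, 0.0],"rotation":[0.0, 0.0, 0.0]} ,
```

```bash
python3 - <<'E'
from plan import *
W=cloud('top',np.load('top_d0.npy')).reshape(-1,3);W=W[~np.isnan(W[:,0])]
k=(W[:,2]>.15)&(W[:,1]>.2)&(W[:,0]>.2);P=W[k];print(len(P),P.min(0),P.max(0))
D=np.linalg.norm(P[:,:2]-[.482,.43],axis=1);i=np.argsort(D)[:3];print(P[i],D[i])
E
```

```text
18907 [0.40122382 0.20002285 0.15003678] [0.98029692 0.5717423  0.6014557 ]
[[0.65492939 0.43412313 0.51898726]
 [0.6550084  0.42410992 0.51826649]
 [0.65478536 0.44197956 0.5198843 ]] [0.17297853 0.17310863 0.17320015]
```

Emit:
{"api": "arm_command", "payload": {"steps": [{"hand": 0,"travel": [-0.108,-0.103,0.056],"rotation": [-0.005,0,0]},{"hand": 0,"travel": [-0.108,-0.103,0.056],"rotation": [-0.005,0,0]},{"hand": 0,"travel": [-0.108,-0.103,0.056],"rotation": [-0.005,0,0]},{"hand": 0,"travel": [-0.05,-0.03,0.01],"rotation": [0,0,0]}]}}

```text
time: 19.15
eef_pos: [0.4389, 0.2187, 0.3563]
tcp_rot: [-0.431, 0.561, -0.56, 0.432]
contact_force: [0.3, -0.7, -0.3]
opening: 0.004
```

```bash
python3 - <<'E'
from plan import *
s=st();p=np.array(s['eef_pos']);r=R.from_quat(s['tcp_rot'])
Q=Rdown(YV-90)
b=np.r_[H[:2]+.065*xv,.345];rows(interp(p,r,b,Q,5))
E
```

```text
t 19.15 pos [0.4389 0.2187 0.3563] open 0.004 F [ 0.3 -0.7 -0.3] q [ 2.550e-01 -1.940e-01  1.894e+00  1.000e-03  1.441e+00  5.130e-01]
[[-0.255 -0.     0.967]
 [-0.967  0.001 -0.255]
 [-0.001 -1.    -0.001]]
{"hand":0,"travel":[-0.144, 0.008, -0.007],"rotation":[0.0, 0.001, 0.0]} ,
{"hand":0,"travel":[-0.143, 0.007, -0.008],"rotation":[0.0, 0.0, -0.001]} ,
{"hand":0,"travel":[-0.144, 0.008, -0.007],"rotation":[0.001, 0.001, 0.0]} ,
{"hand":0,"travel":[-0.143, 0.008, -0.008],"rotation":[0.0, 0.001, -0.001]} ,
{"hand":0,"travel":[-0.144, 0.007, -0.007],"rotation":[0.0, 0.0, 0.0]} ,
```

Emit:
{"api": "arm_command", "payload": {"steps": [{"hand": 0,"travel": [-0.144,0.004,-0.007],"rotation": [0,0,0]},{"hand": 0,"travel": [-0.144,0.004,-0.007],"rotation": [0,0,0]},{"hand": 0,"travel": [-0.144,0.004,-0.007],"rotation": [0,0,0]},{"hand": 0,"travel": [-0.144,0.004,-0.007],"rotation": [0,0,0]},{"hand": 0,"travel": [-0.144,0,-0.007],"rotation": [0,0,0]},{"hand": 0,"travel": [-0.03,0,0],"rotation": [0,0,0]}]}}

```text
time: 19.9
eef_pos: [0.4883, 0.4554, 0.3532]
tcp_rot: [-0.432, 0.559, -0.558, 0.435]
contact_force: [0.1, 0.3, -0.3]
opening: -0.002
```

```bash
python3 - <<'E'
from plan import *
from ov import crop
s=st();p=np.array(s['eef_pos']);r=R.from_quat(s['tcp_rot'])
print('behind hinge',(p[:2]-H[:2])@xv,(p[:2]-H[:2])@yv)
Q=Rdown(YV-90);c,_=fold_pose(98,clear=.02);rows(interp(p,r,c,Q,3))
im,d=ctrl.read_camera('scene');cv2.imwrite('pics/s9.png',crop(im,70,100,370,350,2.4))
E
```

```text
t 19.9 pos [0.4883 0.4554 0.3532] open -0.002 F [ 0.1  0.3 -0.3] q [5.980e-01 2.140e-01 1.488e+00 1.000e-03 1.434e+00 8.490e-01]
[[-0.249  0.003  0.969]
 [-0.969  0.004 -0.249]
 [-0.004 -1.     0.002]]
behind hinge 0.09113711771303025 0.0016992393355085443
{"hand":0,"travel":[0.036, 0.091, 0.001],"rotation":[-0.001, 0.006, -0.003]} ,
{"hand":0,"travel":[0.037, 0.092, 0.002],"rotation":[-0.001, 0.005, -0.002]} ,
{"hand":0,"travel":[0.036, 0.091, 0.002],"rotation":[-0.001, 0.006, -0.003]} ,
```

View pics/s9.png

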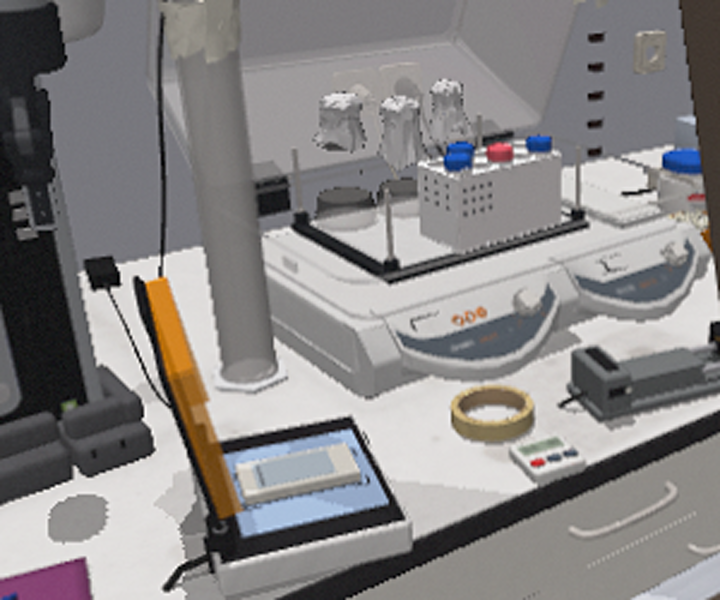

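Emit:
{"api": "arm_command", "payload": {"steps": [{"hand": 0,"travel": [0,0.135,0],"rotation": [0,0,0]},{"hand": 0,"travel": [0,0.135,0],"rotation": [0,0,0]},{"hand": 0,"travel": [0.03,0,0],"rotation": [0,0,0]}]}}

```text
time: 20.32
eef_pos: [0.4865, 0.447, 0.2714]
tcp_rot: [-0.432, 0.559, -0.558, 0.436]
contact_force: [0.1, -0.6, 0.7]
opening: -0.0
```

```bash
python3 - <<'E'
from plan import *
from ov import crop
s=st();p=np.array(s['eef_pos']);r=R.from_quat(s['tcp_rot'])
print('behind hinge',(p[:2]-H[:2])@xv,(p[:2]-H[:2])@yv)
Q=Rdown(YV-90)
rows([fold_pose(t,.178) for t in (98,93,88,83,78,73,68,63)])
im,d=ctrl.read_camera('scene');cv2.imwrite('pics/s10.png',crop(im,70,100,370,350,2.4))
E
```

```text
t 20.32 pos [0.4865 0.447  0.2714] open -0.0 F [ 0.1 -0.6  0.7] q [5.890e-01 2.410e-01 1.603e+00 1.000e-03 1.291e+00 8.390e-01]
[[-0.248  0.004  0.969]
 [-0.969  0.004 -0.248]
 [-0.005 -1.     0.003]]
behind hinge 0.08252596273467001 0.0013394175230456013
{"hand":0,"travel":[0.146, 0.001, 0.003],"rotation":[-0.006, 0.019, -0.01]} ,
{"hand":0,"travel":[0.051, -0.006, 0.0],"rotation":[0.0, 0.0, 0.0]} ,
{"hand":0,"travel":[0.052, -0.001, 0.0],"rotation":[0.0, 0.0, 0.0]} ,
{"hand":0,"travel":[0.052, 0.003, 0.0],"rotation":[0.0, 0.0, 0.0]} ,
{"hand":0,"travel":[0.051, 0.008, 0.0],"rotation":[0.0, 0.0, 0.0]} ,
{"hand":0,"travel":[0.05, 0.012, 0.0],"rotation":[0.0, 0.0, 0.0]} ,
{"hand":0,"travel":[0.049, 0.017, 0.0],"rotation":[0.0, 0.0, 0.0]} ,
{"hand":0,"travel":[0.048, 0.02, 0.0],"rotation":[0.0, 0.0, 0.0]} ,
```

View pics/s10.png

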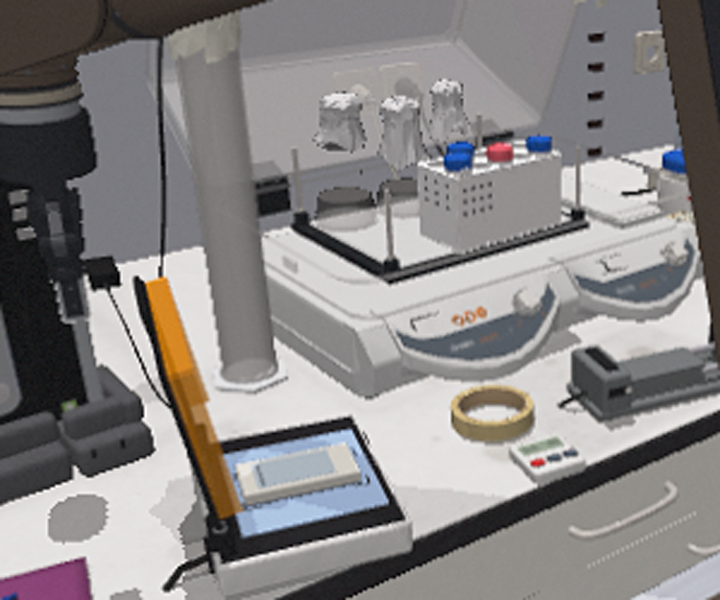

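Emit:
{"api": "arm_command", "payload": {"steps": [{"hand": 0,"travel": [0.073,0,0.002],"rotation": [-0.006,0.019,-0.01]},{"hand": 0,"travel": [0.073,0,0.002],"rotation": [0,0,0]},{"hand": 0,"travel": [0.051,-0.006,0],"rotation": [0,0,0]},{"hand": 0,"travel": [0.052,0,0],"rotation": [0,0,0]},{"hand": 0,"travel": [0.052,0.003,0],"rotation": [0,0,0]}]}}

```text
time: 21.0
eef_pos: [0.4678, 0.3573, 0.2869]
tcp_rot: [0.422, -0.561, 0.561, -0.439]
contact_force: [0.1, 2.6, 0.3]
opening: 0.002
```

```bash
python3 - <<'E'
from plan import *
from ov import crop
s=st();p=np.array(s['eef_pos']);r=R.from_quat(s['tcp_rot'])
for t in(93,88,83): print(t,fold_pose(t)[0])
rows([fold_pose(t,.178) for t in (78,73,68,63,58,54,51)])
im,d=ctrl.read_camera('scene');cv2.imwrite('pics/s11.png',crop(im,70,100,370,350,2.4))
E
```

```text
t 21.0 pos [0.4678 0.3573 0.2869] open 0.002 F [0.1 2.6 0.3] q [0.479 0.063 1.776 0.003 1.279 0.74 ]
[[-0.259  0.02   0.966]
 [-0.966  0.014 -0.259]
 [-0.018 -1.     0.015]]
93 [0.47255056 0.38940519 0.27259905]
88 [0.46855841 0.3744016  0.27299627]
83 [0.46457255 0.35942164 0.27203882]
{"hand":0,"travel":[0.048, 0.056, -0.013],"rotation":[-0.03, -0.004, -0.035]} ,
{"hand":0,"travel":[0.05, 0.012, 0.0],"rotation":[0.0, 0.0, 0.0]} ,
{"hand":0,"travel":[0.049, 0.017, 0.0],"rotation":[0.0, 0.0, 0.0]} ,
{"hand":0,"travel":[0.048, 0.02, 0.0],"rotation":[0.0, 0.0, 0.0]} ,
{"hand":0,"travel":[0.045, 0.025, 0.0],"rotation":[0.0, 0.0, 0.0]} ,
{"hand":0,"travel":[0.035, 0.023, 0.0],"rotation":[0.0, 0.0, 0.0]} ,
{"hand":0,"travel":[0.025, 0.018, 0.0],"rotation":[0.0, 0.0, 0.0]} ,
```

View pics/s11.png

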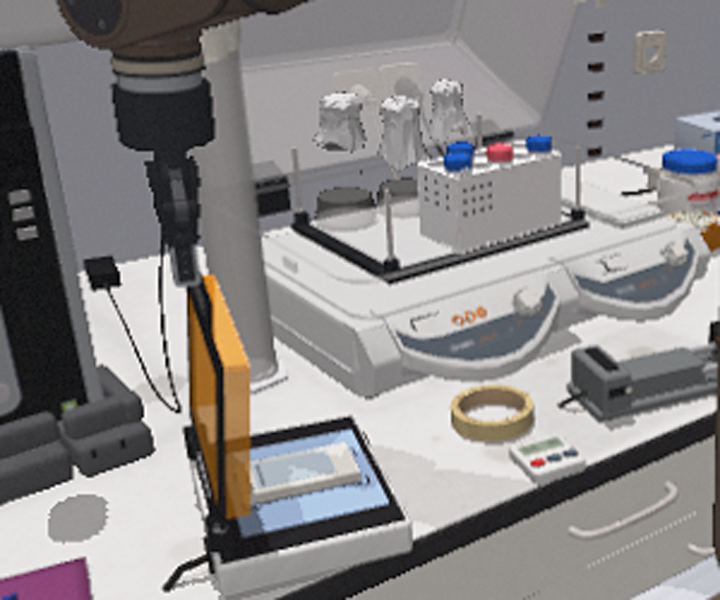

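Emit:
{"api": "arm_command", "payload": {"steps": [{"hand": 0,"travel": [-0.05,0,0],"rotation": [-0.03,0,-0.035]},{"hand": 0,"travel": [0,0.07,0],"rotation": [0,0,0]},{"hand": 0,"travel": [0,0,0],"rotation": [0,0,0]}]}}

```text
time: 21.42
eef_pos: [0.4707, 0.3679, 0.2641]
tcp_rot: [0.432, -0.56, 0.562, -0.428]
contact_force: [0.0, 0.7, 0.1]
opening: -0.001
```

```bash
python3 - <<'E'
from plan import *
s=st();p=np.array(s['eef_pos']);r=R.from_quat(s['tcp_rot'])
print('behind hinge',(p[:2]-H[:2])@xv,(p[:2]-H[:2])@yv)
rows([fold_pose(t,.174) for t in (83,78,73,68,63,58,54,51)])
E
```

```text
t 21.43 pos [0.4707 0.3679 0.2641] open -0.001 F [0.  0.7 0.1] q [ 0.495  0.114  1.763 -0.004  1.27   0.76 ]
[[-0.261 -0.003  0.965]
 [-0.965 -0.006 -0.261]
 [ 0.007 -1.    -0.001]]
behind hinge 0.0020358781176773506 -0.003741212842285935
{"hand":0,"travel":[0.031, -0.013, -0.012],"rotation":[0.002, -0.007, 0.012]} ,
{"hand":0,"travel":[0.05, 0.007, 0.0],"rotation":[0.0, 0.0, 0.0]} ,
{"hand":0,"travel":[0.049, 0.012, 0.0],"rotation":[0.0, 0.0, 0.0]} ,
{"hand":0,"travel":[0.048, 0.016, 0.0],"rotation":[0.0, 0.0, 0.0]} ,
{"hand":0,"travel":[0.047, 0.021, 0.0],"rotation":[0.0, 0.0, 0.0]} ,
{"hand":0,"travel":[0.044, 0.024, 0.0],"rotation":[0.0, 0.0, 0.0]} ,
{"hand":0,"travel":[0.034, 0.022, 0.0],"rotation":[0.0, 0.0, 0.0]} ,
{"hand":0,"travel":[0.024, 0.018, 0.0],"rotation":[0.0, 0.0, 0.0]} ,
```

Emit:
{"api": "arm_command", "payload": {"steps": [{"hand": 0,"travel": [0.031,0,-0.012],"rotation": [0,-0.007,0.012]},{"hand": 0,"travel": [0.05,0.01,0],"rotation": [0,0,0]},{"hand": 0,"travel": [0.049,0.014,0],"rotation": [0,0,0]}]}}

```text
time: 21.8
eef_pos: [0.4566, 0.3298, 0.2571]
tcp_rot: [-0.43, 0.561, -0.56, 0.432]
contact_force: [2.2, 0.8, 0.2]
opening: 0.004
```

```bash
python3 - <<'E'
from plan import *
s=st();p=np.array(s['eef_pos']);r=R.from_quat(s['tcp_rot'])
for t in(78,73,68): print(t,fold_pose(t,.174)[0])
rows([fold_pose(t,.174) for t in (68,63,58,54,51)])
E
```

```text
t 21.8 pos [0.4566 0.3298 0.2571] open 0.004 F [2.2 0.8 0.2] q [0.445 0.039 1.855 0.002 1.245 0.703]
[[-0.256  0.001  0.967]
 [-0.967  0.003 -0.256]
 [-0.003 -1.     0.   ]]
78 [0.46083716 0.34538301 0.26582142]
73 [0.45704148 0.33111778 0.26227414]
68 [0.45333973 0.31720561 0.25745381]
{"hand":0,"travel":[0.043, -0.001, 0.0],"rotation":[-0.001, 0.002, -0.005]} ,
{"hand":0,"travel":[0.047, 0.02, 0.0],"rotation":[0.0, 0.0, 0.0]} ,
{"hand":0,"travel":[0.044, 0.024, 0.0],"rotation":[0.0, 0.0, 0.0]} ,
{"hand":0,"travel":[0.034, 0.022, 0.0],"rotation":[0.0, 0.0, 0.0]} ,
{"hand":0,"travel":[0.025, 0.018, 0.0],"rotation":[0.0, 0.0, 0.0]} ,
```

Emit:
{"api": "arm_command", "payload": {"steps": [{"hand": 0,"travel": [0.043,0.004,0],"rotation": [0,0,0]},{"hand": 0,"travel": [0.047,0.02,0],"rotation": [0,0,0]},{"hand": 0,"travel": [0.044,0.024,0],"rotation": [0,0,0]}]}}

```text
time: 22.18
eef_pos: [0.4455, 0.2879, 0.2421]
tcp_rot: [-0.43, 0.561, -0.56, 0.433]
contact_force: [1.2, 2.7, -0.6]
opening: -0.002
```

```bash
python3 - <<'E'
from plan import *
from ov import crop
s=st();p=np.array(s['eef_pos']);r=R.from_quat(s['tcp_rot'])
for t in(63,58): print(t,fold_pose(t,.174)[0])
rows([fold_pose(t,.174) for t in (54,51,48,46)])
im,d=ctrl.read_camera('scene');cv2.imwrite('pics/s12.png',crop(im,70,100,370,350,2.4))
E
```

```text
t 22.18 pos [0.4455 0.2879 0.2421] open -0.002 F [ 1.2  2.7 -0.6] q [ 0.381 -0.024  1.947  0.003  1.215  0.64 ]
[[-0.257  0.002  0.966]
 [-0.966  0.004 -0.257]
 [-0.004 -1.     0.001]]
63 [0.4497601  0.30375237 0.25139711]
58 [0.44632983 0.29086044 0.24415013]
{"hand":0,"travel":[0.024, 0.015, 0.0],"rotation":[-0.003, 0.001, -0.008]} ,
{"hand":0,"travel":[0.024, 0.018, 0.0],"rotation":[0.0, 0.0, 0.0]} ,
{"hand":0,"travel":[0.023, 0.02, 0.0],"rotation":[0.0, 0.0, 0.0]} ,
{"hand":0,"travel":[0.015, 0.013, 0.0],"rotation":[0.0, 0.0, 0.0]} ,
```

View pics/s12.png

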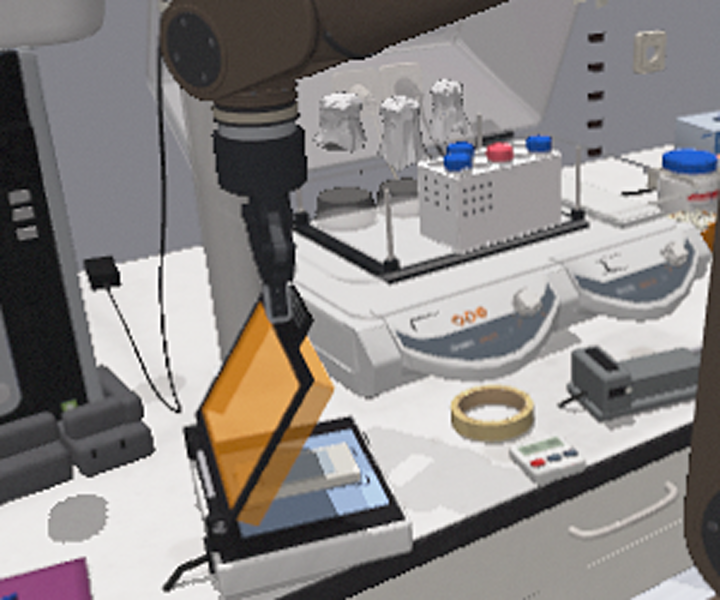

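Cover follows, at about 57°. Continue to about 48°, then measure.

Emit:
{"api": "arm_command", "payload": {"steps": [{"hand": 0,"travel": [0.024,0.015,0],"rotation": [0,0,0]},{"hand": 0,"travel": [0.024,0.018,0],"rotation": [0,0,0]},{"hand": 0,"travel": [0.022,0.018,0],"rotation": [0,0,0]}]}}

```text
time: 22.6
eef_pos: [0.4392, 0.2649, 0.2247]
tcp_rot: [-0.43, 0.561, -0.56, 0.431]
contact_force: [0.3, 0.8, 0.1]
opening: 0.001
```

```bash
cat > meas.py <<'E'
from plan import *
from ov import crop
from fitv import fit_cover
from scipy.optimize import minimize_scalar
import sys
s=st();p=np.array(s['eef_pos']);r=R.from_quat(s['tcp_rot'])
for t in(50,47,45): print(t,fold_pose(t,.174)[0])
# TCP-implied angle: front bottom edge of the tip
c=p+r.apply([.011,.025,0]);u=-(c-H)[:2]@xv;w=(c-H)[2];rr=np.hypot(u,w);print('tip r',rr,'implied angle',np.degrees(np.arctan2(w,u)-np.arcsin(.003/rr)))
# scene depth points lying on the cover
for cam in('top','scene'):
    im,d=ctrl.read_camera(cam);W=cloud(cam,d);V=W-H
    X=-(V[...,:2]@xv);Y=V[...,:2]@yv;Z=V[...,2]
    rad=np.hypot(X,Z);k=(abs(Y)<.1)&(rad>.03)&(rad<.158)&(Z>.02)&(X>-.03)
    hsv=cv2.cvtColor(im,cv2.COLOR_BGR2HSV);k&=((hsv[...,0]>8)&(hsv[...,0]<25)&(hsv[...,1]>120))
    a=np.degrees(np.arctan2(Z,X))[k];print(cam,k.sum(),np.percentile(a,[10,25,50,75,90]).round(1) if k.sum() else '')
    P=np.c_[X[k],Z[k]]
    if k.sum()>50:
        best=None
        for th in np.arange(20,100,.25):
            t=np.radians(th);dd=-X[k]*np.sin(t)+Z[k]*np.cos(t)
            for off in (.002,):
                n=(abs(dd-off)<.003).sum()
                if best is None or n>best[0]:best=(n,th)
        print(' line through hinge:',best)
        # free line (RANSAC-ish) independent of hinge
        t=np.radians(best[1]);dd=-X[k]*np.sin(t)+Z[k]*np.cos(t);q=P[abs(dd-.002)<.006];vx,vy,_,_=cv2.fitLine(q.astype(np.float32),cv2.DIST_HUBER,0,.01,.01).ravel();print(' free fit',np.degrees(np.arctan2(abs(vy),abs(vx))))
    cv2.imwrite(f'pics/m_{cam}_{sys.argv[1]}.png',crop(im,*((70,100,370,350) if cam=='scene' else (100,180,260,295)),2.4 if cam=='scene' else 4.8))
E
python3 meas.py 1
```

```text
t 22.6 pos [0.4392 0.2649 0.2247] open 0.001 F [0.3 0.8 0.1] q [ 3.440e-01 -4.600e-02  2.001e+00  1.000e-03  1.185e+00  6.040e-01]
[[-0.257  0.     0.966]
 [-0.966  0.002 -0.257]
 [-0.002 -1.     0.   ]]
50 [0.44121672 0.27164396 0.2302201 ]
47 [0.43943562 0.26495012 0.22430154]
45 [0.43829354 0.26065786 0.2201579 ]
tip r 0.17437281237955812 implied angle 47.08266707715452
top 290 [45.  47.9 48.8 49.8 51.3]
 line through hinge: (np.int64(232), np.float64(47.5))
 free fit 47.561016
scene 1916 [48.  48.4 49.3 50.8 52.8]
 line through hinge: (np.int64(1871), np.float64(47.75))
 free fit 46.10087
```

Emit:
{"api": "arm_command", "payload": {"steps": [{"hand": 0,"travel": [0.015,0.014,0],"rotation": [0,0,0]},{"hand": 0,"travel": [0,0,0],"rotation": [0,0,0]}]}}

```text
time: 22.95
eef_pos: [0.4374, 0.2596, 0.2196]
tcp_rot: [-0.432, 0.561, -0.56, 0.43]
contact_force: [-0.1, 0.6, -0.2]
opening: 0.006
```

```bash
python3 meas.py 2
```

```text
t 22.95 pos [0.4374 0.2596 0.2196] open 0.006 F [-0.1  0.6 -0.2] q [ 0.336 -0.049  2.014 -0.     1.179  0.596]
[[-0.257 -0.002  0.966]
 [-0.966 -0.001 -0.257]
 [ 0.001 -1.    -0.002]]
50 [0.44121672 0.27164396 0.2302201 ]
47 [0.43943562 0.26495012 0.22430154]
45 [0.43829354 0.26065786 0.2201579 ]
tip r 0.17453596367293886 implied angle 44.586013854874665
top 324 [43.8 45.4 46.1 47.3 48.7]
 line through hinge: (np.int64(264), np.float64(45.25))
 free fit 45.362114
scene 1986 [45.8 46.2 47.  48.6 50.6]
 line through hinge: (np.int64(1935), np.float64(45.75))
 free fit 43.94049
```

45°. Retreat up and back (away from the face), then check.

Emit:
{"api": "arm_command", "payload": {"steps": [{"hand": 0,"travel": [-0.03,-0.06,0],"rotation": [0,0,0]},{"hand": 0,"travel": [-0.03,-0.18,0],"rotation": [0,0,0]},{"hand": 0,"travel": [0,-0.2,0],"rotation": [0,0,0]},{"hand": 0,"travel": [0,-0.15,0],"rotation": [0,0,0]},{"hand": 0,"travel": [0.2,0,0],"rotation": [0,0,0]},{"hand": 0,"travel": [0.2,0,0.02],"rotation": [0,0,0]},{"hand": 0,"travel": [0.2,0,0.02],"rotation": [0,0,0]},{"hand": 0,"travel": [0.2,0,-0.05],"rotation": [0,0,0]},{"hand": 0,"travel": [0.2,0,-0.05],"rotation": [0,0,0]},{"hand": 0,"travel": [0.2,0,-0.05],"rotation": [0,0,0]},{"hand": 0,"travel": [0.15,0,0],"rotation": [0,0,0]},{"hand": 0,"travel": [0,0,0],"rotation": [0,0,0]}]}}

```text
time: 24.55
eef_pos: [0.3061, -0.1093, 0.4216]
tcp_rot: [0.429, -0.552, 0.566, -0.437]
contact_force: [0.7, -0.3, -0.6]
opening: 0.001
```

```bash
python3 meas.py 3; python3 - <<'E'
from ov import *
im,d=ctrl.read_camera('top');cv2.imwrite('pics/top9.png',im);W=cloud('top',d)
for n in ['timer','tape','wash_bottle','calculator']:
    for m in ctrl.masks_of('top',n)[:1]:
        P=W[m['region']];print(n,round(m['score'],2),np.round(m['at']),np.round(np.nanmedian(P,0),3))
E
```

```text
t 24.55 pos [ 0.3061 -0.1093  0.4216] open 0.001 F [ 0.7 -0.3 -0.6] q [-0.663 -0.647  2.091  0.006  1.675 -0.41 ]
[[-0.25   0.022  0.968]
 [-0.968 -0.009 -0.25 ]
 [ 0.003 -1.     0.023]]
50 [0.44121672 0.27164396 0.2302201 ]
47 [0.43943562 0.26495012 0.22430154]
45 [0.43829354 0.26065786 0.2201579 ]
tip r 0.6077082706418107 implied angle 32.22777224225843
top 1761 [44.4 45.2 46.1 47.1 48.7]
 line through hinge: (np.int64(1503), np.float64(45.0))
 free fit 44.890957
scene 1981 [45.8 46.2 47.  48.6 50.4]
 line through hinge: (np.int64(1934), np.float64(45.5))
 free fit 43.91569
timer 0.96 [260. 271.] [0.374 0.036 0.016]
tape 0.83 [249. 236.] [0.482 0.044 0.023]
wash_bottle 0.77 [456. 203.] [ 0.56  -0.504  0.133]
calculator 0.78 [433. 261.] [ 0.407 -0.466  0.014]
```

View pics/top9.png

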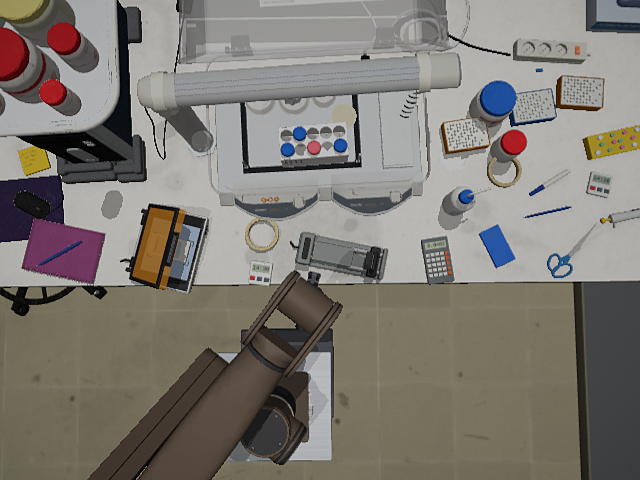

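View pics/m_scene_3.png

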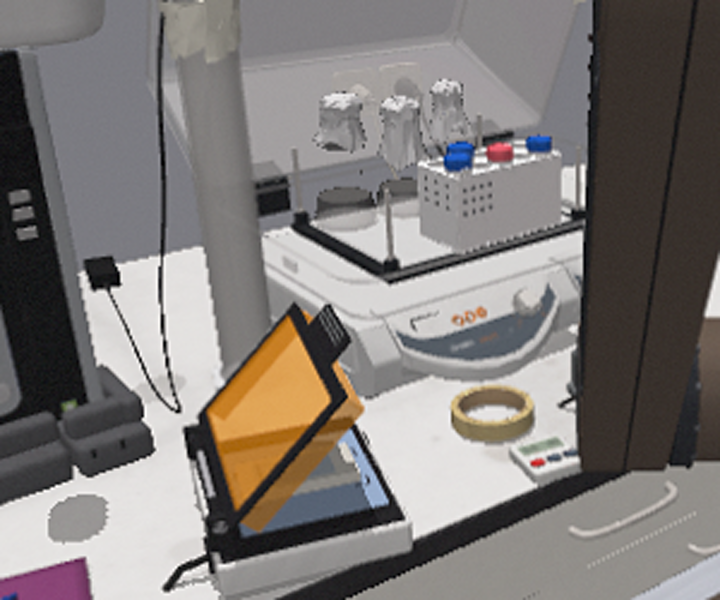

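```bash
python3 - <<'E'
from ov import *
from plan import *
im,d=ctrl.read_camera('top');W=cloud('top',d)
def tab(W):
    V=W[...,:2]-OD;k=(W[...,2]>.078)&(W[...,2]<.1)&(abs(V@dx)<.035)&((V@dy)>-.15)&((V@dy)<-.04);return np.median((V@dy)[k]),k.sum()
print(tab(cloud('top',np.load('top_d0.npy'))),tab(W))
cv2.imwrite('pics/d9.png',crop(im,285,220,395,290,7))
# image difference on the loose items
a=cv2.imread('pics/top0.png').astype(int)
for n,(x,y,w,h) in dict(timer=(245,258,30,28),tape=(242,215,40,38),calc=(418,232,40,52),bottle=(440,182,45,38)).items():
    A=cv2.cvtColor(a[y-4:y+h+4,x-4:x+w+4].astype(np.uint8),6).astype(np.float32);B=cv2.cvtColor(im[y-4:y+h+4,x-4:x+w+4],6).astype(np.float32)
    print(n,cv2.phaseCorrelate(A,B))
E
```

```text
(np.float64(-0.06781831220782031), np.int64(73)) (np.float64(-0.11098829747299778), np.int64(76))
timer ((0.08590457643613902, -0.06601635343151813), 0.9907116141584185)
tape ((0.02341293000477762, -0.005815427315866373), 0.998752993117604)
calc ((0.03687014781276332, 0.052780885138197675), 0.9943685746855206)
bottle ((0.013428833719061117, 0.0011828699549312205), 0.9985861643045036)
```

View pics/d9.png

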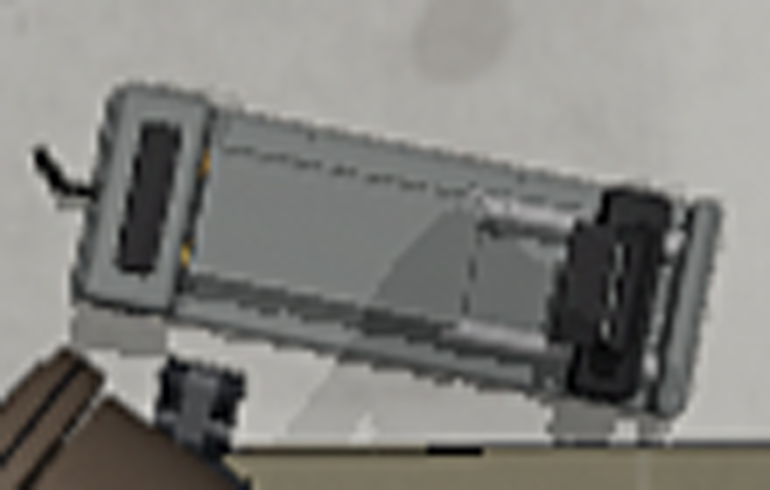

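```bash
python3 - <<'E'
from plant import ctrl
print(ctrl.sign_off())
E
```

```text
the job is handed in; nothing more can be done
None
```

The job is done and handed in after about 25 s of robot time, in the order you asked. All my last checks passed, apart from a small difference in the jaw measurement.

- **Cover opened:** I lifted it at the tab until it leaned back, at about 98°.
- **Jaw:** I pushed it open until it stopped moving under 15–17 N, against about 2.5 N of sliding friction, so I take that as its stop. The camera measured about 43 mm of travel against the nominal 45 mm, which is within the depth error of about 2 mm.
- **Cassette:** The white one from the dock lies on the window, long side front to back. An overlay on the top picture, taken before I folded the cover, put it within about 1–2 mm of the middle and square to within 1°. Contact was under 1 N at first touch. I then pressed briefly to about 25 N to confirm it was seated before letting go.
- **Cover folded to 45°:** After the arm had withdrawn, four plane fits from the two cameras gave 43.9° to 45.5°. On the way down the finger rose and nearly slipped over the tab, so I backed off, lowered it and carried on.
- **Things to leave alone:** The timer, tape, wash bottle and calculator moved less than 0.1 pixel between the first and last top pictures. The gripper is well clear of everything.

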